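# Hold the pole-mount bracket level over the luminaire's studs

### The job

Lift the cast aluminium pole-mount bracket out of its blue moulded nest, gripping its arm at the balance point, and carry it level without letting it touch the luminaire. Finish holding it, still and level, over the mounting pad at the grey luminaire's near end, its two foot holes above the two studs and its clamp ring pointing away from the luminaire, with about 60 mm of clear air between the stud tips and the foot so that a colleague can slip the gasket on. Do not set it down or let go: the program ends while the bracket is held there; leave everything else where it lies.

Things in the scene. Friction and masses are not known exactly. Their poses are not given: they have to be found in the camera images.
- bracket_balance (a point): Balance point (centre of mass) of the bracket: on the arm's centre line, 60 mm from the bore axis towards the foot (28 mm clear of the ring), 155 mm short of the line through the two foot holes, 22 mm above the bracket's underside. Grip the arm across its 18 mm width here; the arm occupies 10 to 38 mm above the underside. Axes as bracket.
- bracket: Loose cast aluminium bracket, 290 mm long, 0.48 to 0.75 kg: heavy clamp ring (64 mm across, 48 mm tall, upright 43 mm bore, bolt lugs behind), straight arm 18 mm wide and 28 mm tall, flat foot 56 x 56 x 10 mm with two holes. Origin on the bore axis at the underside; x along the arm from ring to foot, z up. In the nest its underside is 6 mm above the bench.
- foot_hole_a (a point): Mouth of the foot hole on the bracket's +y side (11 mm across), at the foot's underside; the two holes are 32 mm apart across the arm, 215 mm from the bore's axis.
- foot_hole_b (a point): Mouth of the foot hole on the bracket's -y side, at the foot's underside.
- nest: Blue moulded kit nest, 340 x 160 x 22 mm, fixed to the bench, left or right; origin under its centre on the bench, x along the bracket from ring to foot. Its cavity floor is 6 mm above the bench, its rim 22 mm. Ring and foot sit in close pockets (3 mm play); between them, from 35 mm ring-side of the balance point to the foot, it is open 68 mm either side of the arm's centre line for the fingers.
- luminaire: Grey cast LED luminaire fixed on the bench on the other side, 665 x 134 mm; origin on the bench under its mounting pad. x runs from the mounting head (end near the robot, 85 mm tall, bright pad on top at 89 mm) past an open terminal box and red cover (117 mm tall) to the lamp. Over the pad the bracket's x axis points the same way, so its ring stands out beyond the near end.
- stud_a (a point): Tip of the steel stud on the luminaire's +y side (10 mm thick, 22 mm tall), 111 mm above the bench; it belongs under foot_hole_a. The studs are 32 mm apart across the luminaire.
- stud_b (a point): Tip of the stud on the luminaire's -y side, 111 mm above the bench; it belongs under foot_hole_b.
- nut_a: Loose steel flange nut, 22 mm across, in a small square pocket of the nest beside the foot (+y side); leave it.
- nut_b: Its twin in the pocket on the nest's -y side; leave it.
- box_cover: Loose grey cover of the terminal box, 140 x 130 x 30 mm, lying open side up to the left; leave it.
- screw_bin: Small yellow open bin with screws, 100 x 85 x 50 mm, in front of the robot; leave it.
- spanner: Steel spanner, 190 mm, lying to the right; leave it.
- cable_gland: Brass and black cable gland, 30 mm wide, 42 mm tall, standing to the right; leave it.
- gasket: Flat square orange gasket with two stud holes, 60 x 60 mm, 4 mm thick, lying to the left; leave it.
- threadlock: Small red bottle, 32 mm wide, 85 mm tall, standing beyond the nest and the luminaire; leave it.

How it is judged:
By the outcome, as a careful person would: the job done as asked, in the order asked, and still so for the second after the job is handed in, while the arm keeps its last pose, push and grip.
It also fails if it takes over 48 s, if anything falls off the work surface, if the arm or the gripper's body presses on something with over 40 N, if the wrist force passes 120 N, or if a joint passes its speed limit or range.

### The arm

A 7-joint arm with a two-finger parallel gripper is mounted at the origin on the work surface. World frame = base frame: x ahead of the robot, y to its left, z up, the work surface at z = 0. Lengths are in m, angles in rad, forces in N, time in s.
With the tool pointing down it reaches from about 0.4 to 0.85 m from the base axis. Payload 4.5 kg.
Tool frame: the origin (TCP) lies on the centre line of the jaws, within the pads' length; the fingertips stand 25 mm ahead of it and the grasp point (between the pads) lies 6 mm ahead of it; z points along the fingers, y is the direction in which the jaws open and shut (so a half turn about z gives the same grasp; the last joint's range is limited). The gripper opens to 88 mm and grips with 3 to 60 N. Pads are 18 mm wide; open, the fingers measure 123 mm over their backs; the gripper's body (75 mm by 187 mm) begins 45 mm behind the grasp point.
Start: joints at [-1.314, 0.689, -0.195, 1.565, 0.157, 0.902, -0.215], TCP at [0.138, 0.61, 0.224] pointing down, gripper open.
Joint ranges: [-3.01, 3.01], [-0.46, 2.08], [-1.47, 1.51], [0.13, 2.56], [-1, 4.14], [0.04, 2.09], [-2.66, 2.66]. Speed limits (rad/s): [2.57, 2.57, 3.14, 3.14, 3.14, 3.14, 3.14].

### API

Orientations are given as a unit quaternion [x, y, z, w].
In Python, from plant import r, eyes gives the robot as it stands.
- The arm moves only by the tool servo_tool, never from a script. Its argument "deltas" is a list of rows, each an object of numbers: "dx", "dy", "dz": the shift along the tool's x, y, z in units of 60 mm (1.0 is 60 mm); "ax", "ay", "az": the turn, a rotation vector about the tool's x, y, z in units of 6 degrees (1.0 is 6 degrees); "hand": the finger opening in mm, from 0 to 88.1. A call has 1 to 10 rows; each row is the pose to reach, as a shift and turn from the pose commanded when the call began, along the tool's axes at that moment; what a row does not reach only later rows make up. A row lasts 1/8 s, in which the tool goes at most 62.5 mm and 10.7 degrees, less where a joint would pass 70% of its speed; a pose out of reach is approached as far as the arm can. A call with a gripper value outside its range is refused whole. The fingers move at their own pace and stop on an object; "newtons" is the grip in N (left out, the last holds). Time passes only in rows, so rows that repeat a pose let the fingers close. It gives the time, the measured TCP pose, the force and the opening at its end, in the units of the state.
- r.get_state(): the state, without advancing time (a new reading comes with each control period).
- eyes.snapshot(name): name is "scene" or "top" or "wrist"; returns (picture, depth): 400x640x3 uint8, red, green, blue; 400x640 float32, m along the optical axis (not along the pixel's ray), 0 where there is no reading.
- eyes.camera_model(name): a dict with "fx", "fy", "cx", "cy" (pixels), "pose" (4x4, takes a point from camera to world coordinates). Camera axes: x right, y up, looking along -z (the intrinsics and any distortion apply to the point x, -y, -z); pixel columns grow to the right and rows downward; lengths in m; the calibration is good to about 2 mm. The wrist camera is an equidistant fisheye: a pixel r from the principal point sees the ray r / f radians off the axis. A picture is of the moment at which its call begins: read the wrist's pose just before it. camera_model takes no time and is no camera call; for the wrist camera it gives the pose at the moment of the call.
- r.finish_job(): hands the job in, once; it reports no verdict.
The state is a dict: "clock": time; "q": joint angles; "qd": joint speeds; "joint_torque": joint torques, N m; "tool_pos": TCP position; "eef_rot": TCP orientation; "contact_force": force on the tool from outside, world axes, zero at the start; "moment": the same for the moment, N m; "opening": opening from 0.0 (shut) to 1.0 (fully open).
Only numpy, scipy, OpenCV 4.12 (cv2) and the standard library are available. Lean on these libraries where they do the work, as an engineer would, in place of code of your own. Each camera call takes 0.05 s, during which the arm holds its last target.

## Working session

There is one attempt and no reset: what is moved stays moved. The work goes in short steps, Python scripts to look and compute and a tool call to move; the robot and the scene stay as the last step left them, time stands still between calls to the robot, and variables do not carry over. Pictures are saved under pics/ and viewed, and the job is handed in when it is done.

Besides the shell and the picture viewer there is one more tool, called after "Emit:" as a command line: name --argument value ..., lists and objects as JSON in quotes. servo_tool: Moves the arm, as the interface text tells. Its arguments: {"type":"object","properties":{"deltas":{"type":"array","items":{"type":"object","properties":{"dx":{"type":"number"},"dy":{"type":"number"},"dz":{"type":"number"},"ax":{"type":"number"},"ay":{"type":"number"},"az":{"type":"number"},"hand":{"type":"number"}}}},"newtons":{"type":"number"}},"required":["deltas"]}

```bash
mkdir -p pics; cat > s1.py <<'E'
from plant import r, eyes
import cv2, numpy as np
print(r.get_state())
for n in ["scene","top"]:
    p,d=eyes.snapshot(n); np.savez(n+"1.npz",p=p,d=d,**{k:np.array(v) for k,v in eyes.camera_model(n).items() if not isinstance(v,str)})
    cv2.imwrite(f"pics/{n}1.png",cv2.cvtColor(p,cv2.COLOR_RGB2BGR)); print(n,eyes.camera_model(n))
E
python3 s1.py
```

```text
{'clock': 0.0, 'q': array([-1.31420183,  0.68998701, -0.19454735,  1.56633631,  0.15731283,
        0.902486  , -0.21514036]), 'qd': array([-1.57444404e-04,  1.38629995e-04,  2.41779666e-04, -1.96263297e-05,
       -8.76602394e-04,  1.02768367e-03,  1.09699672e-03]), 'joint_torque': array([ 2.88865158e-04, -5.27578461e+01, -1.26686029e+00, -1.53434408e+01,
       -5.26822940e-02,  6.69602567e-03,  1.78013343e-04]), 'tool_pos': array([0.13798765, 0.60890731, 0.22311107]), 'eef_rot': array([ 1.11128785e-01,  9.93805596e-01, -9.09753746e-04, -4.19443440e-05]), 'contact_force': array([-0.24072714, -0.43309151,  0.10402639]), 'moment': array([ 0.02474742,  0.04894518, -0.00646225]), 'opening': 0.9976224587188915}
scene {'fx': 385.4481975627601, 'fy': 385.4481975627601, 'cx': 316.71108796995264, 'cy': 197.04686403337564, 'pose': array([[ 3.42543205e-01, -5.44484221e-01,  7.65637699e-01,
         1.46518477e+00],
       [ 9.39501891e-01,  1.98006475e-01, -2.79516784e-01,
        -3.08555953e-01],
       [ 5.91256263e-04,  8.15064641e-01,  5.79369728e-01,
         7.49311805e-01],
       [ 0.00000000e+00,  0.00000000e+00,  0.00000000e+00,
         1.00000000e+00]])}
top {'fx': 401.2864499391317, 'fy': 401.2864499391317, 'cx': 320.2649172933254, 'cy': 200.0995884613095, 'pose': array([[ 0.0289086 ,  0.99440136, -0.10163776,  0.47107256],
       [-0.99956612,  0.02933245,  0.00267778,  0.00531539],
       [ 0.00564408,  0.10151625,  0.99481787,  1.32849316],
       [ 0.        ,  0.        ,  0.        ,  1.        ]])}
```

View pics/scene1.png

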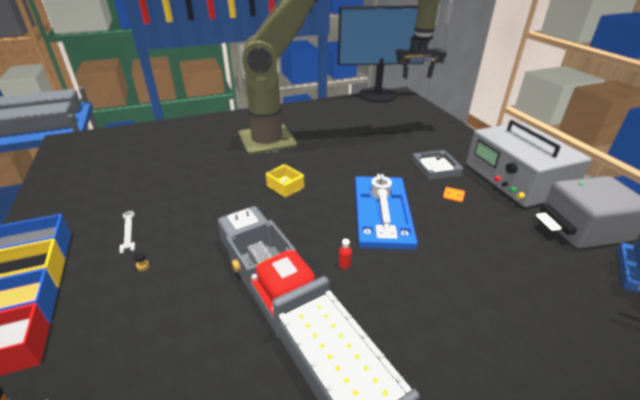

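View pics/top1.png

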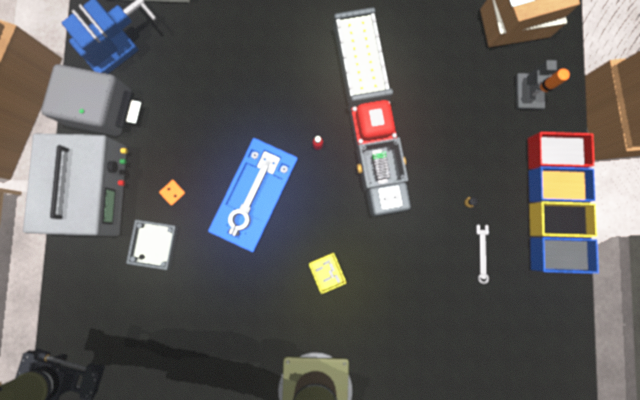

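Top view: the blue nest is centred at about (253,195), with the ring at (238,219) and the foot at (267,162). The luminaire pad is at about (390,198), with the lamp towards the top. I'll enlarge both.

```bash
cat > h.py <<'E'
import numpy as np
def ray(c,u,v):
    R=c['pose'][:3,:3];o=c['pose'][:3,3]
    d=np.array([(u-c['cx'])/c['fx'],-(v-c['cy'])/c['fy'],-1.]);return o,R@d
def onz(c,u,v,z):
    o,d=ray(c,u,v);return o+d*(z-o[2])/d[2]
def proj(c,P):
    q=c['pose'][:3,:3].T@(np.asarray(P)-c['pose'][:3,3]);return c['cx']+c['fx']*q[0]/-q[2],c['cy']-c['fy']*q[1]/-q[2]
E
python3 - <<'E'
import numpy as np,cv2
p=np.load('top1.npz')['p'][...,::-1]
a=cv2.resize(p[130:260,200:300],None,fx=4.5,fy=4.5,interpolation=cv2.INTER_CUBIC)
b=cv2.resize(p[170:225,360:420],(340,312),interpolation=cv2.INTER_CUBIC)
o=np.zeros((585,800,3),np.uint8);o[:a.shape[0],:450]=a;o[:312,455:795]=b
s=np.load('scene1.npz')['p'][...,::-1]
o[320:585,455:795]=cv2.resize(s[200:260,205:282],(340,265),interpolation=cv2.INTER_CUBIC)
cv2.imwrite('pics/c1.png',o)
E
```

```text
(no output)
```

View pics/c1.png

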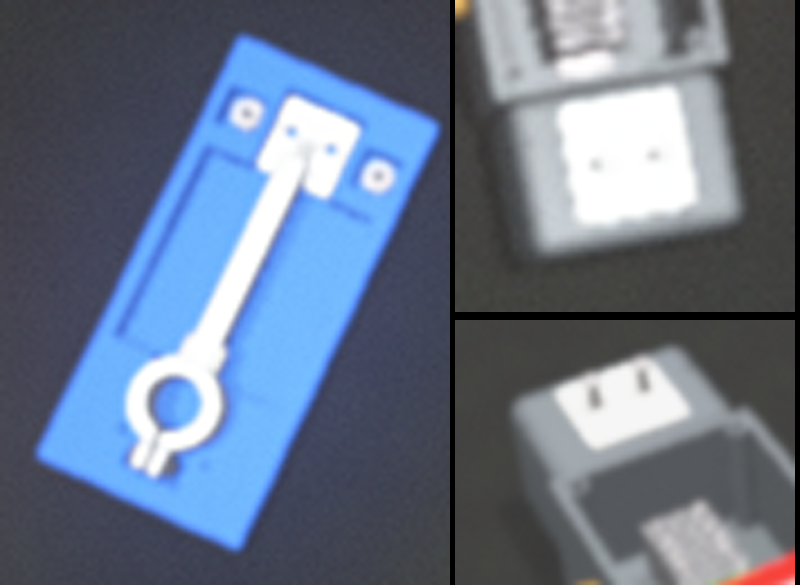

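The crop shows the foot holes at about (264.9,159.1) and (273.6,163.1), the bore centre at about (239.1,219.5), and the studs as dark dots at about (385,199) and (395,197). Next I'll compute precise poses.

```bash
cat > m1.py <<'E'
import numpy as np,cv2
from h import *
z=np.load('top1.npz');c=z;p=z['p'].astype(int)
c={k:z[k] for k in z.files}
hsv=cv2.cvtColor(z['p'],cv2.COLOR_RGB2HSV)
# nest
m=cv2.inRange(hsv,(100,110,90),(125,255,255));m[:, :205]=0;m[:,305:]=0;m[:130]=0;m[255:]=0
m=cv2.morphologyEx(m,cv2.MORPH_CLOSE,np.ones((5,5)))
ct=max(cv2.findContours(m,0,1)[0],key=cv2.contourArea);h=cv2.convexHull(ct)
rr=cv2.minAreaRect(h);print('nest',rr)
W=np.array([onz(c,*q,0.022)[:2] for q in cv2.boxPoints(rr)]);print(W.round(4),W.mean(0).round(4),[np.linalg.norm(W[i]-W[i-1]).round(3) for i in range(4)])
# bracket white in nest
w=((hsv[...,1]<90)&(hsv[...,2]>170)).astype(np.uint8)*255
w[:, :205]=0;w[:,305:]=0;w[:130]=0;w[255:]=0
n,l,st,ce=cv2.connectedComponentsWithStats(w);i=1+np.argmax(st[1:,4]);B=(l==i)
ys,xs=np.nonzero(B)
P=np.array([onz(c,x,y,0.044)[:2] for x,y in zip(xs,ys)])
hol=np.mean([onz(c,264.9,159.1,.016)[:2],onz(c,273.6,163.1,.016)[:2]],0)
bore=onz(c,239.1,219.5,.054)[:2]
print('bore',bore,'hole mid',hol,'dist',np.linalg.norm(hol-bore))
# arm centreline
dx=(hol-bore)/np.linalg.norm(hol-bore);ny=np.array([-dx[1],dx[0]])
s=(P-bore)@dx;t=(P-bore)@ny
S=[];T=[]
for a in np.arange(.05,.17,.005):
    k=(s>a)&(s<a+.005)
    if k.sum()>2:S.append(a+.0025);T.append((t[k].min()+t[k].max())/2)
f=np.polyfit(S,T,1);print('arm fit',f,'yaw',np.arctan2(dx[1],dx[0])+np.arctan(f[0]),np.degrees(np.arctan2(dx[1],dx[0])))
pt=lambda u:bore+dx*u+ny*np.polyval(f,u)
print('balance',pt(.06), 'arm at .06/.16', pt(.16))
print('s range',s.min(),s.max())
# pad
w=((hsv[...,1]<60)&(hsv[...,2]>195)).astype(np.uint8)*255
w[:, :365]=0;w[:,415:]=0;w[:182]=0;w[220:]=0
n,l,st,ce=cv2.connectedComponentsWithStats(w);i=1+np.argmax(st[1:,4])
cn=max(cv2.findContours((l==i).astype(np.uint8),0,1)[0],key=cv2.contourArea);rr=cv2.minAreaRect(cn);print('pad',rr,onz(c,*rr[0],.089))
print('studs',onz(c,385,198.8,.111)[:2],onz(c,395.2,197.2,.111)[:2])
# luminaire direction via mask of grey head sides? lamp white
w=((hsv[...,1]<70)&(hsv[...,2]>90)).astype(np.uint8)*255
w[:, :325]=0;w[:,420:]=0;w[222:]=0
cv2.imwrite('pics/lm.png',w)
s2=np.load('scene1.npz');cs={k:s2[k] for k in s2.files}
# scene crop: (455..795,320..585)->77x60
for (u,v,zz) in [(595,384,.111),(644,370,.111),(594,407,.089),(643,392,.089)]:
    U=205+(u-455)*77/340-.5;V=200+(v-320)*60/265-.5;print('scene stud',U,V,onz(cs,U,V,zz))
E
python3 m1.py
```

```text
nest ((252.75692749023438, 194.14462280273438), (52.08844757080078, 107.2363052368164), 25.559965133666992)
[[0.4921 0.3687]
 [0.8169 0.2337]
 [0.7457 0.075 ]
 [0.4243 0.2133]] [0.6198 0.2227] [np.float64(0.17), np.float64(0.352), np.float64(0.174), np.float64(0.35)]
bore [0.5318333  0.25754589] hole mid [0.73020658 0.17475995] dist 0.21495457629086895
arm fit [0.00156275 0.00149948] yaw -0.39378839382186315 -22.651951689852645
balance [0.58781859 0.2359083 ] arm at .06/.16 [0.68016492 0.19753929]
s range -0.052908219156650046 0.23721009330366163
pad ((388.8235778808594, 197.2941436767578), (23.768489837646484, 31.529630661010742), 75.96376037597656) [ 0.61276205 -0.21090399  0.089     ]
studs [ 0.60527624 -0.19543767] [ 0.61111229 -0.22655534]
scene stud 236.2058823529412 213.99056603773585 [ 0.62155327 -0.23118208  0.111     ]
scene stud 247.3029411764706 210.82075471698113 [ 0.6178853  -0.20025126  0.111     ]
scene stud 235.97941176470587 219.19811320754718 [ 0.61536369 -0.2333248   0.089     ]
scene stud 247.07647058823528 215.80188679245282 [ 0.610884   -0.20174227  0.089     ]
```

Emit:
servo_tool --deltas '[{"dx": -0.9,"dy": -0.45,"dz": -0.1,"az": 0.16},{"dx": -1.8,"dy": -0.9,"dz": -0.2,"az": 0.33},{"dx": -2.7,"dy": -1.35,"dz": -0.3,"az": 0.5},{"dx": -3.6,"dy": -1.8,"dz": -0.3,"az": 0.7},{"dx": -4.5,"dy": -2.25,"dz": -0.3,"az": 0.9},{"dx": -5.4,"dy": -2.7,"dz": -0.3,"az": 1.1},{"dx": -6.3,"dy": -3.15,"dz": -0.3,"az": 1.3},{"dx": -7.2,"dy": -3.6,"dz": -0.3,"az": 1.5},{"dx": -8.0,"dy": -4.0,"dz": -0.3,"az": 1.64},{"dx": -8.69,"dy": -4.4,"dz": -0.3,"az": 1.64}]'

```text
schema error: expected keys dx, dy, dz, ax, ay, az, hand
```

Emit:
servo_tool --deltas '[{"dx": -0.9,"dy": -0.45,"dz": -0.1,"ax": 0,"ay": 0,"az": 0.16,"hand": 88},{"dx": -1.8,"dy": -0.9,"dz": -0.2,"ax": 0,"ay": 0,"az": 0.33,"hand": 88},{"dx": -2.7,"dy": -1.35,"dz": -0.3,"ax": 0,"ay": 0,"az": 0.5,"hand": 88},{"dx": -3.6,"dy": -1.8,"dz": -0.3,"ax": 0,"ay": 0,"az": 0.7,"hand": 88},{"dx": -4.5,"dy": -2.25,"dz": -0.3,"ax": 0,"ay": 0,"az": 0.9,"hand": 88},{"dx": -5.4,"dy": -2.7,"dz": -0.3,"ax": 0,"ay": 0,"az": 1.1,"hand": 88},{"dx": -6.3,"dy": -3.15,"dz": -0.3,"ax": 0,"ay": 0,"az": 1.3,"hand": 88},{"dx": -7.2,"dy": -3.6,"dz": -0.3,"ax": 0,"ay": 0,"az": 1.5,"hand": 88},{"dx": -8.0,"dy": -4.0,"dz": -0.3,"ax": 0,"ay": 0,"az": 1.64,"hand": 88},{"dx": -8.69,"dy": -4.4,"dz": -0.3,"ax": 0,"ay": 0,"az": 1.64,"hand": 88}]'

```text
clock: 1.35
tool_pos: [0.5896, 0.235, 0.2414]
eef_rot: [0.197, 0.98, -0.0, -0.0]
contact_force: [0.8, 0.1, 0.2]
opening: 1.003
```

```bash
cat > snap.py <<'E'
import sys
from plant import r, eyes
import cv2, numpy as np
tag=sys.argv[1]
for n in sys.argv[2:]:
    c=eyes.camera_model(n); p,d=eyes.snapshot(n); np.savez(n+tag+".npz",p=p,d=d,**{k:np.array(v) for k,v in c.items() if not isinstance(v,str)})
    cv2.imwrite(f"pics/{n}{tag}.png",cv2.cvtColor(p,cv2.COLOR_RGB2BGR))
    if n=='wrist': print({k:np.round(v,4) if not isinstance(v,str) else v for k,v in c.items()})
s=r.get_state();np.set_printoptions(precision=4,suppress=True);print({k:s[k] for k in('clock','q','tool_pos','eef_rot','contact_force','moment','opening')})
from scipy.spatial.transform import Rotation as R
M=R.from_quat(s['eef_rot']).as_matrix();print('tool x,y,z yaw',M.T, np.degrees(np.arctan2(M[1,1],M[0,1])))
E
python3 snap.py 2 wrist
```

```text
{'fx': np.float64(309.7069), 'fy': np.float64(309.7069), 'cx': np.float64(318.6143), 'cy': np.float64(196.2501), 'pose': array([[ 0.3855, -0.8905, -0.2415,  0.5277],
       [ 0.9227,  0.3718,  0.1021,  0.2609],
       [-0.0012, -0.2622,  0.965 ,  0.4024],
       [ 0.    ,  0.    ,  0.    ,  1.    ]])}
{'clock': 1.4, 'q': array([-0.3392,  0.6864, -0.1877,  1.5081,  0.1541,  0.9604,  0.5922]), 'tool_pos': array([0.5953, 0.2272, 0.2412]), 'eef_rot': array([ 0.201 ,  0.9796, -0.0026,  0.0028]), 'contact_force': array([ 4.3911, -3.9967,  0.2075]), 'moment': array([-0.3357, -0.3495, -0.0294]), 'opening': 0.999603515786714}
tool x,y,z yaw [[-0.9191  0.3939 -0.0065]
 [ 0.3939  0.9191 -0.004 ]
 [ 0.0044 -0.0062 -1.    ]] 66.80293941546472
```

View pics/wrist2.png

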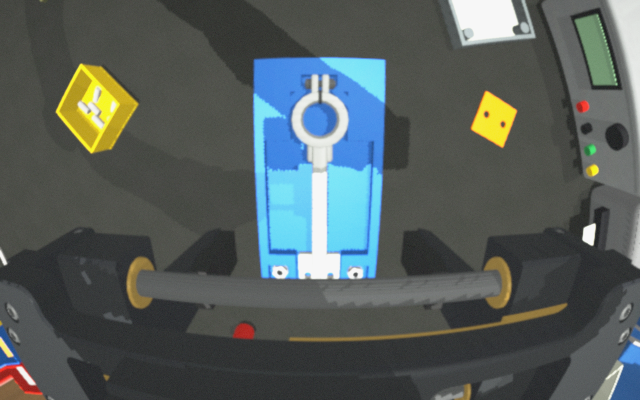

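The wrist view shows the bracket from the ring side: bore at (320,119), arm down column 320, which agrees with the top-camera pose. Before grasping I'll take the wrist camera over the studs for an accurate stud fix.

Emit:
servo_tool --deltas '[{"dx": -0.3,"dy": -0.4,"dz": -0.1,"ax": 0,"ay": 0,"az": -0.4,"hand": 88},{"dx": -0.9,"dy": -1.2,"dz": -0.2,"ax": 0,"ay": 0,"az": -1.1,"hand": 88},{"dx": -1.55,"dy": -2.05,"dz": -0.2,"ax": 0,"ay": 0,"az": -1.9,"hand": 88},{"dx": -2.2,"dy": -2.9,"dz": -0.2,"ax": 0,"ay": 0,"az": -2.7,"hand": 88},{"dx": -2.85,"dy": -3.75,"dz": -0.2,"ax": 0,"ay": 0,"az": -3.5,"hand": 88},{"dx": -3.5,"dy": -4.6,"dz": -0.2,"ax": 0,"ay": 0,"az": -4.3,"hand": 88},{"dx": -4.05,"dy": -5.35,"dz": -0.2,"ax": 0,"ay": 0,"az": -5.0,"hand": 88},{"dx": -4.4,"dy": -5.8,"dz": -0.2,"ax": 0,"ay": 0,"az": -5.4,"hand": 88},{"dx": -4.5,"dy": -5.96,"dz": -0.2,"ax": 0,"ay": 0,"az": -5.5,"hand": 88},{"dx": -4.5,"dy": -5.96,"dz": -0.2,"ax": 0,"ay": 0,"az": -5.5,"hand": 88}]'

```text
clock: 2.65
tool_pos: [0.6998, -0.196, 0.2534]
eef_rot: [-0.091, 0.996, 0.001, -0.0]
contact_force: [0.5, -0.8, 0.0]
opening: 1.001
```

Emit:
servo_tool --deltas '[{"dx": 0,"dy": 0,"dz": 0,"ax": 0,"ay": 0,"az": 0,"hand": 88},{"dx": 0,"dy": 0,"dz": 0,"ax": 0,"ay": 0,"az": 0,"hand": 88}]'

```text
clock: 2.9
tool_pos: [0.7002, -0.1946, 0.2542]
eef_rot: [-0.092, 0.996, 0.0, 0.0]
contact_force: [0.6, 0.3, -0.4]
opening: 0.996
```

```bash
python3 snap.py 3 wrist
```

```text
{'fx': np.float64(309.7069), 'fy': np.float64(309.7069), 'cx': np.float64(318.6143), 'cy': np.float64(196.2501), 'pose': array([[-1.830e-01, -9.487e-01, -2.578e-01,  6.342e-01],
       [ 9.831e-01, -1.767e-01, -4.770e-02, -2.071e-01],
       [-3.000e-04, -2.622e-01,  9.650e-01,  4.152e-01],
       [ 0.000e+00,  0.000e+00,  0.000e+00,  1.000e+00]])}
{'clock': 2.95, 'q': array([ 0.371 ,  0.8318, -0.3758,  1.158 ,  0.2944,  1.2028,  1.757 ]), 'tool_pos': array([ 0.7002, -0.1951,  0.2542]), 'eef_rot': array([-0.0917,  0.9958,  0.0003,  0.0001]), 'contact_force': array([-0.0574, -0.9515,  1.2058]), 'moment': array([ 0.0209, -0.0312, -0.0291]), 'opening': 1.0001693825492435}
tool x,y,z yaw [[-0.9832 -0.1826 -0.0002]
 [-0.1826  0.9832  0.0005]
 [ 0.0001  0.0006 -1.    ]] 100.52243956108039
```

View pics/wrist3.png

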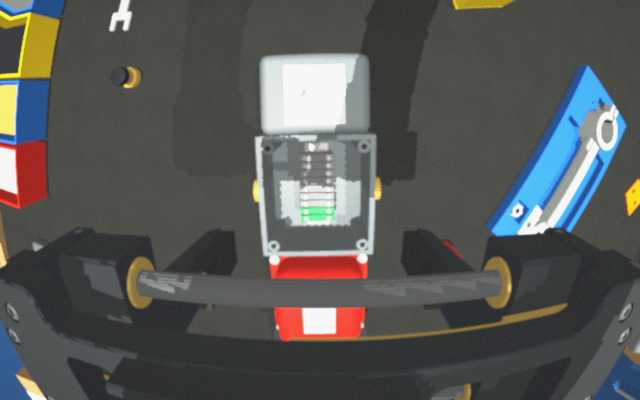

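The head is at (315,93), the pad at (315,94), and the box sides run nearly vertical, so yaw is about 10°. I'll zoom in on the studs.

```bash
python3 - <<'E'
import numpy as np,cv2
p=np.load('wrist3.npz')['p'][...,::-1]
a=cv2.resize(p[45:140,250:380],None,fx=6,fy=6,interpolation=cv2.INTER_CUBIC)
g=cv2.cvtColor(a,cv2.COLOR_BGR2GRAY).astype(float); a=np.clip((g-150)*2.4,0,255).astype(np.uint8)
cv2.imwrite('pics/c3.png',a)
E
```

```text
(no output)
```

View pics/c3.png

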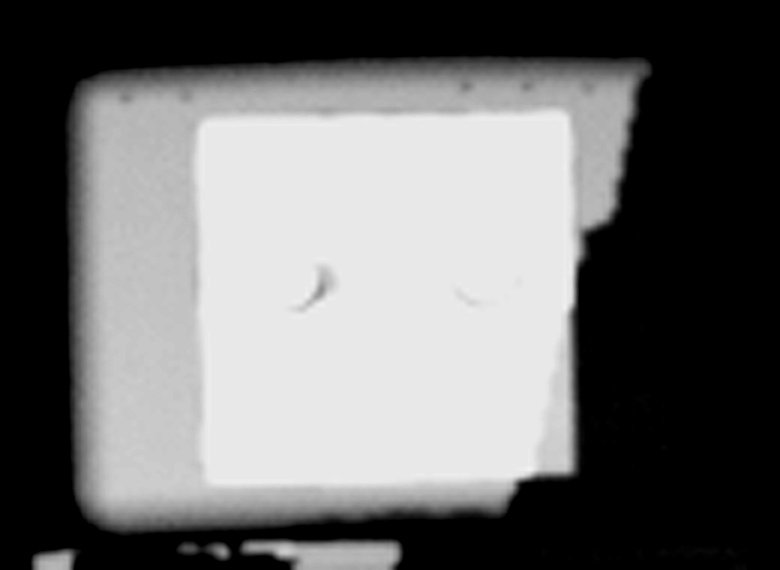

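```bash
cat >> h.py <<'E'
def fonz(c,u,v,z):
    a=np.array([u-c['cx'],v-c['cy']]);r=np.hypot(*a);th=r/c['fx']
    d=np.array([np.sin(th)*a[0]/r,-np.sin(th)*a[1]/r,-np.cos(th)]);R=c['pose'][:3,:3];o=c['pose'][:3,3];d=R@d
    return o+d*(z-o[2])/d[2]
def fproj(c,P):
    q=c['pose'][:3,:3].T@(np.asarray(P)-c['pose'][:3,3]);th=np.arctan2(np.hypot(q[0],q[1]),-q[2]);k=c['fx']*th/np.hypot(q[0],q[1])
    return c['cx']+k*q[0],c['cy']-k*q[1]
E
python3 - <<'E'
import numpy as np,cv2
from h import *
z=np.load('wrist3.npz');c={k:z[k] for k in z.files}
f=lambda u,v:(250+(u+.5)/6-.5,45+(v+.5)/6-.5)
b=fonz(c,*f(298,277),.111);a=fonz(c,*f(487,271),.111)
d=a-b;print('stud_l',b,'stud_r',a,np.linalg.norm(d),'mid',(a+b)/2,'yaw',np.degrees(np.arctan2(-d[0],d[1])))
C=np.array([fonz(c,*f(*q),.089) for q in [(197,118),(572,110),(577,472),(207,484)]]);print(C[:,:2],C.mean(0))
print([ (np.linalg.norm(C[i]-C[i-1]),np.degrees(np.arctan2(*(C[i]-C[i-1])[1::-1]))) for i in range(4)])
# pad depth -> height
U,V=np.meshgrid(np.arange(300,320),np.arange(70,85));D=z['d'][70:85,300:320]
print('d pad',np.median(D),'tips',z['d'][85:96,295:340].min())
# head & box edges
for nm,pts,h in [('box left',[(256,140),(264,250)],.085),('box right',[(375,140),(371,250)],.085)]:
    P=[fonz(c,*q,h) for q in pts];e=P[1]-P[0];print(nm,np.degrees(np.arctan2(e[1],e[0])))
# bracket cross-check
t=np.load('top1.npz');ct={k:t[k] for k in t.files}
w=np.load('wrist2.npz');cw={k:w[k] for k in w.files}
print('bore wrist2',fonz(cw,320,119,.054))
for q in [(323,180),(320,240)]:print('arm',fonz(cw,320,q[1],.044))
print('pad centre in top',onz(ct,388.82,197.29,.089))
E
```

```text
stud_l [ 0.6149083  -0.22980139  0.111     ] stud_r [ 0.60844195 -0.20002051  0.111     ] 0.030474811979808992 mid [ 0.61167513 -0.21491095  0.111     ] yaw 12.250528606712162
[[ 0.58840057 -0.25397012]
 [ 0.57539358 -0.19034982]
 [ 0.63829356 -0.17751259]
 [ 0.65208249 -0.24067986]] [ 0.61354255 -0.2156281   0.089     ]
[(np.float64(0.06505395578490718), np.float64(-168.21171583786986)), (np.float64(0.06493631152153533), np.float64(101.55472943633102)), (np.float64(0.0641965874862993), np.float64(11.535057458326802)), (np.float64(0.06465476936974894), np.float64(-77.6859410898554))]
d pad 0.30432186 tips 0.284449
box left 11.789344956466078
box right 11.156729357709223
bore wrist2 [0.53322179 0.25976646 0.054     ]
arm [0.59962429 0.2321124  0.044     ]
arm [0.67058737 0.20256927 0.044     ]
pad centre in top [ 0.61277468 -0.2108927   0.089     ]
```

Emit:
servo_tool --deltas '[{"dx": 0.03,"dy": 0.5,"dz": 0,"ax": 0,"ay": 0,"az": 0.4,"hand": 88},{"dx": 0.1,"dy": 1.5,"dz": 0.1,"ax": 0,"ay": 0,"az": 1.1,"hand": 88},{"dx": 0.18,"dy": 2.5,"dz": 0.3,"ax": 0,"ay": 0,"az": 1.9,"hand": 88},{"dx": 0.26,"dy": 3.5,"dz": 0.5,"ax": 0,"ay": 0,"az": 2.7,"hand": 88},{"dx": 0.34,"dy": 4.5,"dz": 0.8,"ax": 0,"ay": 0,"az": 3.5,"hand": 88},{"dx": 0.42,"dy": 5.5,"dz": 1.1,"ax": 0,"ay": 0,"az": 4.3,"hand": 88},{"dx": 0.48,"dy": 6.5,"dz": 1.4,"ax": 0,"ay": 0,"az": 5.0,"hand": 88},{"dx": 0.52,"dy": 7.2,"dz": 1.6,"ax": 0,"ay": 0,"az": 5.4,"hand": 88},{"dx": 0.53,"dy": 7.43,"dz": 1.7,"ax": 0,"ay": 0,"az": 5.5,"hand": 88},{"dx": 0.53,"dy": 7.43,"dz": 1.7,"ax": 0,"ay": 0,"az": 5.5,"hand": 88}]'

```text
clock: 4.2
tool_pos: [0.5881, 0.2359, 0.1518]
eef_rot: [0.195, 0.981, -0.0, -0.0]
contact_force: [0.2, -0.4, -0.6]
opening: 1.0
```

Emit:
servo_tool --deltas '[{"dx": 0,"dy": 0,"dz": 0,"ax": 0,"ay": 0,"az": 0,"hand": 88},{"dx": 0,"dy": 0,"dz": 0,"ax": 0,"ay": 0,"az": 0,"hand": 88}]'

```text
clock: 4.45
tool_pos: [0.5895, 0.2334, 0.1524]
eef_rot: [0.198, 0.98, -0.0, 0.001]
contact_force: [0.4, -0.3, -0.2]
opening: 0.997
```

```bash
python3 snap.py 4 wrist
```

```text
{'fx': np.float64(309.7069), 'fy': np.float64(309.7069), 'cx': np.float64(318.6143), 'cy': np.float64(196.2501), 'pose': array([[ 3.875e-01, -8.893e-01, -2.429e-01,  5.274e-01],
       [ 9.219e-01,  3.735e-01,  1.030e-01,  2.593e-01],
       [-9.000e-04, -2.638e-01,  9.646e-01,  3.133e-01],
       [ 0.000e+00,  0.000e+00,  0.000e+00,  1.000e+00]])}
{'clock': 4.5, 'q': array([-0.3613,  0.7857, -0.1642,  1.605 ,  0.1692,  0.7641,  0.573 ]), 'tool_pos': array([0.5893, 0.2338, 0.1524]), 'eef_rot': array([ 0.1973,  0.9803, -0.0001,  0.0005]), 'contact_force': array([0.1539, 1.0462, 0.0875]), 'moment': array([0.0046, 0.0303, 0.0247]), 'opening': 1.0013944656087457}
tool x,y,z yaw [[-0.9221  0.3869 -0.0011]
 [ 0.3869  0.9221 -0.    ]
 [ 0.001  -0.0005 -1.    ]] 67.23831847505467
```

View pics/wrist4.png

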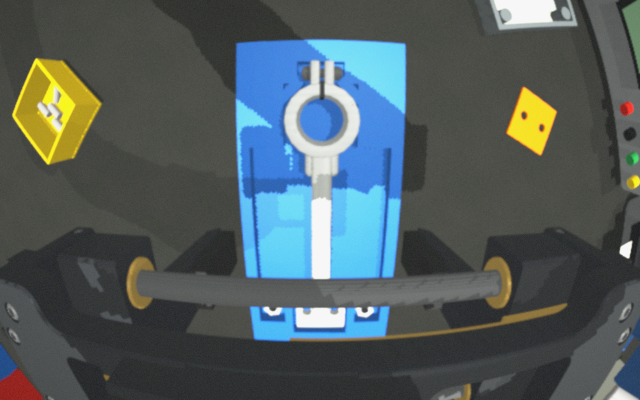

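Bore centre is at about (322,117) and the arm runs along columns 320-321. Computing the offset to the tool.

```bash
python3 - <<'E'
import numpy as np,cv2
from h import *
z=np.load('wrist4.npz');c={k:z[k] for k in z.files}
g=cv2.cvtColor(z['p'],cv2.COLOR_RGB2HSV)
m=((g[...,1]<75)&(g[...,2]>100)).astype(np.uint8)*255;m[:,:270]=0;m[:,375:]=0;m[:55]=0;m[278:]=0
n,l,st,ce=cv2.connectedComponentsWithStats(m);i=1+np.argmax(st[1:,4]);B=(l==i).astype(np.uint8)
cs,h=cv2.findContours(B,cv2.RETR_CCOMP,cv2.CHAIN_APPROX_NONE)
for k,q in enumerate(cs):
    if cv2.contourArea(q)>200: print('hole' if h[0][k][3]>=0 else 'out',cv2.minEnclosingCircle(q),cv2.contourArea(q))
P=[]
for v in list(range(185,275,6)):
    x=np.nonzero(B[v])[0]; x0,x1=x.min(),x.max(); A=fonz(c,x0-.5,v,.044);D=fonz(c,x1+.5,v,.044);P.append(((A+D)/2)[:2]);w=np.linalg.norm(A-D)
    if v%18==5 :print(v,x0,x1,w)
P=np.array(P);f=np.polyfit(P[:,0],P[:,1],1);print('arm yaw',np.degrees(np.arctan(f[0])),'y at .588',np.polyval(f,.588),P[0],P[-1])
q=[k for k in range(len(cs)) if h[0][k][3]>=0 and cv2.contourArea(cs[k])>500][0]
W=np.array([fonz(c,*p[0],.054)[:2] for p in cs[q]]);(cx,cy),r=cv2.minEnclosingCircle(W.astype(np.float32)*1000);print('bore inner',cx,cy,r)
W=np.array([fonz(c,*p[0],.054)[:2] for p in max(cs,key=cv2.contourArea)])
k=[np.hypot(*(w-W[0]*0-np.array([cx,cy])/1000))<.036 for w in W];E=W[k]
A=np.c_[2*E,np.ones(len(E))];s=np.linalg.lstsq(A,(E**2).sum(1),rcond=None)[0];print('outer',s[:2],np.sqrt(s[2]+s[:2]@s[:2]))
E
```

```text
out ((320.5, 168.5), 108.8325424194336) 5773.5
185 312 331 0.017870191751681308
203 311 331 0.01905886404713253
221 311 330 0.01848273455066283
239 312 330 0.017928201917502374
257 312 330 0.018358541892436905
arm yaw -22.92239461992001 y at .588 0.2359226044649904 [0.58663558 0.23699113] [0.66432665 0.20355083]Traceback (most recent call last):
  File "<stdin>", line 15, in <module>
IndexError: list index out of range
```

```bash
python3 - <<'E'
import numpy as np
from h import *
z=np.load('wrist4.npz');c={k:z[k] for k in z.files}
L=fonz(c,283,117,.054);R=fonz(c,361,117,.054);B=fonz(c,322,155,.054);T=fonz(c,322,79,.054)
d=np.array([np.cos(np.radians(-22.8)),np.sin(np.radians(-22.8)),0])
print(L,R,np.linalg.norm(L-R),(L+R)/2)
b=fonz(c,321.5,117,.054);print(b,'bal',b+.06*d)
print(np.linalg.norm(T-B),(T+B)/2)
E
```

```text
[0.51823729 0.23081096 0.054     ] [0.54328953 0.29073135 0.054     ] 0.06494665021464423 [0.53076341 0.26077115 0.054     ]
[0.53090952 0.26021755 0.054     ] bal [0.58622131 0.23696661 0.054     ]
0.06397235162536699 [0.5311153  0.26059583 0.054     ]
```

Emit:
servo_tool --deltas '[{"dx": 0.06,"dy": 0.03,"dz": 0.4,"ax": 0,"ay": 0,"az": 0,"hand": 88},{"dx": 0.06,"dy": 0.03,"dz": 0.8,"ax": 0,"ay": 0,"az": 0,"hand": 88},{"dx": 0.06,"dy": 0.03,"dz": 1.15,"ax": 0,"ay": 0,"az": 0,"hand": 88},{"dx": 0.06,"dy": 0.03,"dz": 1.4,"ax": 0,"ay": 0,"az": 0,"hand": 88},{"dx": 0.06,"dy": 0.03,"dz": 1.6,"ax": 0,"ay": 0,"az": 0,"hand": 88},{"dx": 0.06,"dy": 0.03,"dz": 1.7,"ax": 0,"ay": 0,"az": 0,"hand": 88},{"dx": 0.06,"dy": 0.03,"dz": 1.75,"ax": 0,"ay": 0,"az": 0,"hand": 88},{"dx": 0.06,"dy": 0.03,"dz": 1.75,"ax": 0,"ay": 0,"az": 0,"hand": 88},{"dx": 0.06,"dy": 0.03,"dz": 1.75,"ax": 0,"ay": 0,"az": 0,"hand": 88}]'

```text
clock: 5.62
tool_pos: [0.586, 0.239, 0.0474]
eef_rot: [0.196, 0.981, 0.0, 0.0]
contact_force: [-0.3, -0.6, -0.3]
opening: 0.997
```

```bash
python3 snap.py 5
```

```text
{'clock': 5.625, 'q': array([-0.3871,  0.932 , -0.1338,  1.6608,  0.2024,  0.5615,  0.5372]), 'tool_pos': array([0.586 , 0.239 , 0.0474]), 'eef_rot': array([0.196 , 0.9806, 0.0003, 0.0003]), 'contact_force': array([-0.2775, -0.6373, -0.2512]), 'moment': array([ 0.0228, -0.0179,  0.0044]), 'opening': 0.9967346507347911}
tool x,y,z yaw [[-0.9232  0.3844 -0.0005]
 [ 0.3844  0.9232  0.0007]
 [ 0.0008  0.0005 -1.    ]] 67.39420226826792
```

Emit:
servo_tool --deltas '[{"dx": -0.02,"dy": -0.03,"dz": 0.1,"ax": 0,"ay": 0,"az": 0,"hand": 88},{"dx": -0.02,"dy": -0.03,"dz": 0.19,"ax": 0,"ay": 0,"az": 0,"hand": 88},{"dx": -0.02,"dy": -0.03,"dz": 0.19,"ax": 0,"ay": 0,"az": 0,"hand": 60},{"dx": -0.02,"dy": -0.03,"dz": 0.19,"ax": 0,"ay": 0,"az": 0,"hand": 40},{"dx": -0.02,"dy": -0.03,"dz": 0.19,"ax": 0,"ay": 0,"az": 0,"hand": 28},{"dx": -0.02,"dy": -0.03,"dz": 0.19,"ax": 0,"ay": 0,"az": 0,"hand": 22},{"dx": -0.02,"dy": -0.03,"dz": 0.19,"ax": 0,"ay": 0,"az": 0,"hand": 12},{"dx": -0.02,"dy": -0.03,"dz": 0.19,"ax": 0,"ay": 0,"az": 0,"hand": 5},{"dx": -0.02,"dy": -0.03,"dz": 0.19,"ax": 0,"ay": 0,"az": 0,"hand": 0},{"dx": -0.02,"dy": -0.03,"dz": 0.19,"ax": 0,"ay": 0,"az": 0,"hand": 0}]' --newtons 40

```text
clock: 6.88
tool_pos: [0.5861, 0.2367, 0.0355]
eef_rot: [0.196, 0.981, 0.0, 0.0]
contact_force: [0.3, -0.1, 0.4]
opening: 0.118
```

```bash
python3 snap.py 6 wrist
```

```text
{'fx': np.float64(309.7069), 'fy': np.float64(309.7069), 'cx': np.float64(318.6143), 'cy': np.float64(196.2501), 'pose': array([[ 3.845e-01, -8.908e-01, -2.421e-01,  5.241e-01],
       [ 9.231e-01,  3.709e-01,  1.014e-01,  2.624e-01],
       [-6.000e-04, -2.624e-01,  9.649e-01,  1.965e-01],
       [ 0.000e+00,  0.000e+00,  0.000e+00,  1.000e+00]])}
{'clock': 6.925, 'q': array([-0.3857,  0.9496, -0.1302,  1.6646,  0.2064,  0.5408,  0.5369]), 'tool_pos': array([0.5861, 0.2367, 0.0355]), 'eef_rot': array([0.196 , 0.9806, 0.    , 0.    ]), 'contact_force': array([ 1.1493, -0.3791, -0.2044]), 'moment': array([-0.0354,  0.0038,  0.0283]), 'opening': 0.07158265565094399}
tool x,y,z yaw [[-0.9232  0.3844  0.    ]
 [ 0.3844  0.9232  0.0001]
 [ 0.      0.0001 -1.    ]] 67.39351292773296
```

View pics/wrist6.png

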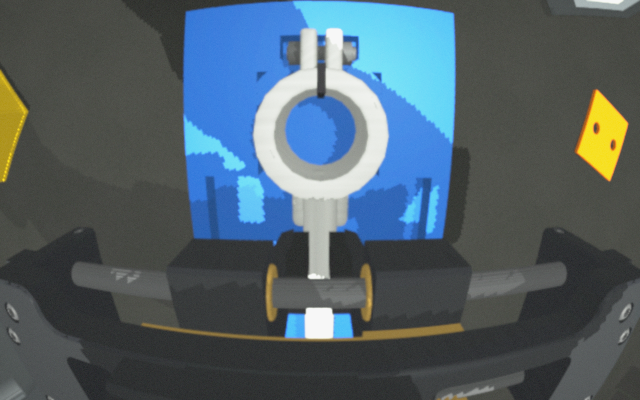

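The bore is at (320,130) and the fingers stand on both sides of the arm at about rows 240-310. The opening reading is still falling, so I'll let it settle.

Emit:
servo_tool --deltas '[{"dx": 0,"dy": 0,"dz": 0,"ax": 0,"ay": 0,"az": 0,"hand": 0},{"dx": 0,"dy": 0,"dz": 0,"ax": 0,"ay": 0,"az": 0,"hand": 0},{"dx": 0,"dy": 0,"dz": 0,"ax": 0,"ay": 0,"az": 0,"hand": 0}]' --newtons 40

```text
clock: 7.3
tool_pos: [0.5862, 0.2366, 0.0355]
eef_rot: [0.196, 0.981, 0.0, 0.0]
contact_force: [0.2, 0.4, -0.5]
opening: 0.006
```

```bash
python3 snap.py 7 wrist scene
```

```text
{'fx': np.float64(309.7069), 'fy': np.float64(309.7069), 'cx': np.float64(318.6143), 'cy': np.float64(196.2501), 'pose': array([[ 3.845e-01, -8.908e-01, -2.421e-01,  5.241e-01],
       [ 9.231e-01,  3.709e-01,  1.014e-01,  2.624e-01],
       [-6.000e-04, -2.624e-01,  9.649e-01,  1.965e-01],
       [ 0.000e+00,  0.000e+00,  0.000e+00,  1.000e+00]])}
{'clock': 7.4, 'q': array([-0.3856,  0.9496, -0.1303,  1.6646,  0.2065,  0.5408,  0.5368]), 'tool_pos': array([0.5861, 0.2367, 0.0355]), 'eef_rot': array([ 0.196 ,  0.9806,  0.    , -0.    ]), 'contact_force': array([ 0.328 , -0.0887,  0.4908]), 'moment': array([-0.0066,  0.0533,  0.0148]), 'opening': 0.0037771062644545265}
tool x,y,z yaw [[-0.9232  0.3844  0.    ]
 [ 0.3844  0.9232  0.0001]
 [-0.      0.0001 -1.    ]] 67.394064842172
```

View pics/wrist7.png

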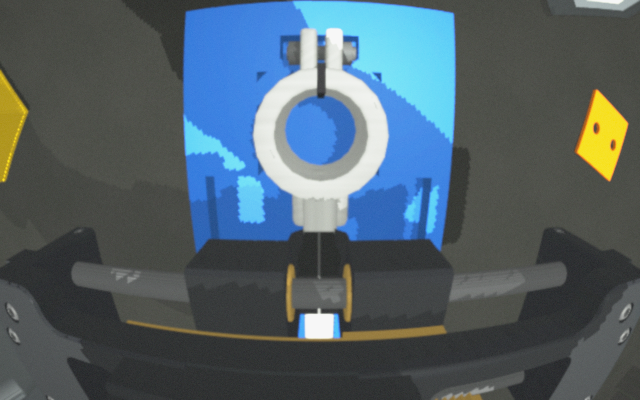

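View pics/scene7.png

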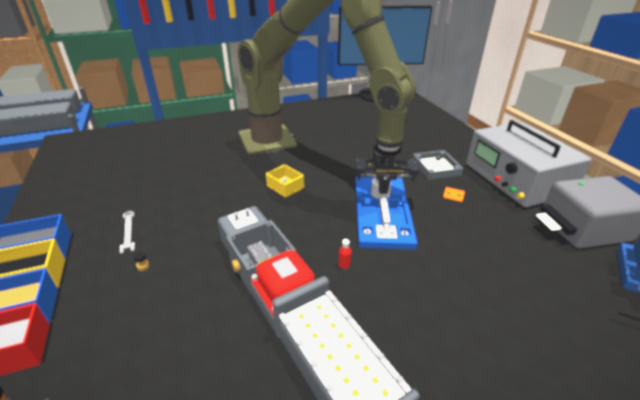

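The fingers closed fully (opening 0.004), and in the wrist image only a thin slit shows at column 320. They are above the arm, not around it. I'll check heights in the depth image before moving.

```bash
cat >> h.py <<'E'
def fpt(c,d,u,v):
    a=np.array([u-c['cx'],v-c['cy']]);r=np.hypot(*a)+1e-9;th=r/c['fx']
    k=np.array([np.tan(th)*a[0]/r,-np.tan(th)*a[1]/r,-1])*d
    return c['pose'][:3,:3]@k+c['pose'][:3,3]
E
python3 - <<'E'
import numpy as np
from h import *
for t,L in [('7',[('ring top',262,140),('ring r',380,140),('nest rim',440,100),('bench',520,300-60),('arm boss',320,215),('floor bore',320,130),('finger',250,250),('fingerR',400,250),('mid',320,260),('white',318,325),('f2',318,240),('blk',310,300)]),('4',[('ring',290,117),('arm',320,210),('rim',400,60),('bench',430,100),('floor',285,210),('floor2',350,230)]),('3',[('pad',315,75),('bench',430,60),('head',272,90)])]:
    z=np.load(f'wrist{t}.npz');c={k:z[k] for k in z.files}
    for n,u,v in L: print(t,n,fpt(c,np.median(z['d'][v-1:v+2,u-1:u+2]),u,v).round(4))
E
```

```text
7 ring top [0.5248 0.2336 0.0543]
7 ring r [0.5458 0.2841 0.0544]
7 nest rim [0.5414 0.3318 0.0221]
7 bench [0.6697 0.3781 0.0007]
7 arm boss [0.5719 0.2431 0.0442]
7 floor bore [0.5335 0.2593 0.006 ]
7 finger [0.548  0.2336 0.1267]
7 fingerR [0.5625 0.2686 0.127 ]
7 mid [0.5829 0.2385 0.0721]
7 white [0.6377 0.2145 0.0445]
7 f2 [0.5776 0.2397 0.0618]
7 blk [0.5639 0.2435 0.1324]
4 ring [0.5206 0.2362 0.0547]
4 arm [0.6076 0.2268 0.0445]
4 rim [0.5074 0.351  0.0218]
4 bench [5.555e-01 3.728e-01 1.000e-04]
4 floor [0.6048 0.1884 0.0064]
4 floor2 [0.6523 0.2429 0.0058]
3 pad [ 0.5942 -0.2184  0.0894]
3 bench [ 5.261e-01 -7.150e-02  1.000e-04]
3 head [ 0.6171 -0.2604  0.0854]
```

```bash
python3 - <<'E'
import numpy as np,cv2
from h import *
z=np.load('wrist7.npz');c={k:z[k] for k in z.files}
for u in (308,320,330,339):
    print(u,[(v,*(fpt(c,z['d'][v,u],u,v)[[0,2]]*1000).round(0)) for v in range(216,300,4)])
p=z['p'][...,::-1]
cv2.imwrite('pics/c7.png',cv2.convertScaleAbs(cv2.resize(p[190:345,250:390],None,fx=5,fy=3.8,interpolation=cv2.INTER_CUBIC),alpha=1.8))
E
```

```text
308 [(216, np.float64(570.0), np.float64(44.0)), (220, np.float64(572.0), np.float64(45.0)), (224, np.float64(574.0), np.float64(44.0)), (228, np.float64(576.0), np.float64(44.0)), (232, np.float64(576.0), np.float64(52.0)), (236, np.float64(576.0), np.float64(56.0)), (240, np.float64(576.0), np.float64(62.0)), (244, np.float64(576.0), np.float64(67.0)), (248, np.float64(576.0), np.float64(70.0)), (252, np.float64(576.0), np.float64(75.0)), (256, np.float64(576.0), np.float64(80.0)), (260, np.float64(575.0), np.float64(84.0)), (264, np.float64(576.0), np.float64(86.0)), (268, np.float64(577.0), np.float64(89.0)), (272, np.float64(576.0), np.float64(93.0)), (276, np.float64(576.0), np.float64(96.0)), (280, np.float64(560.0), np.float64(129.0)), (284, np.float64(560.0), np.float64(130.0)), (288, np.float64(561.0), np.float64(131.0)), (292, np.float64(562.0), np.float64(131.0)), (296, np.float64(563.0), np.float64(132.0))]
320 [(216, np.float64(573.0), np.float64(44.0)), (220, np.float64(574.0), np.float64(45.0)), (224, np.float64(577.0), np.float64(43.0)), (228, np.float64(579.0), np.f
[... 1934 characters left out ...]
.float64(580.0), np.float64(60.0)), (240, np.float64(580.0), np.float64(66.0)), (244, np.float64(580.0), np.float64(70.0)), (248, np.float64(580.0), np.float64(73.0)), (252, np.float64(581.0), np.float64(76.0)), (256, np.float64(581.0), np.float64(79.0)), (260, np.float64(581.0), np.float64(83.0)), (264, np.float64(581.0), np.float64(86.0)), (268, np.float64(579.0), np.float64(93.0)), (272, np.float64(579.0), np.float64(95.0)), (276, np.float64(579.0), np.float64(98.0)), (280, np.float64(563.0), np.float64(129.0)), (284, np.float64(563.0), np.float64(131.0)), (288, np.float64(564.0), np.float64(131.0)), (292, np.float64(565.0), np.float64(132.0)), (296, np.float64(565.0), np.float64(133.0))]
```

View pics/c7.png

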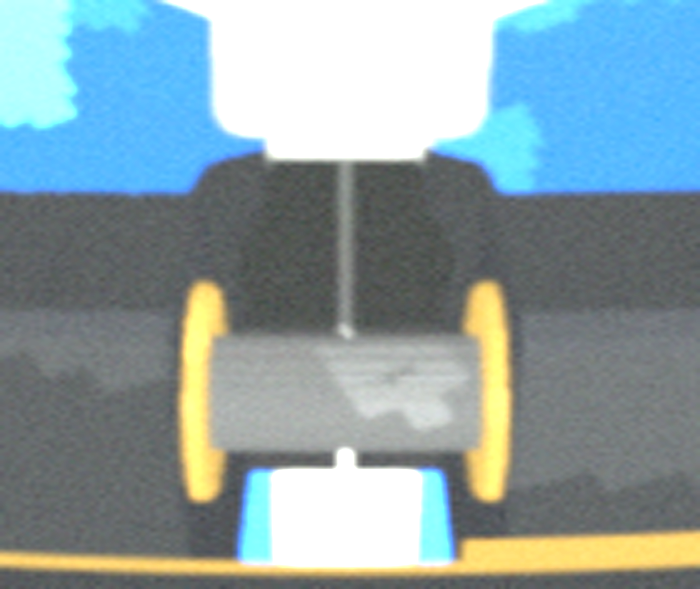

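Depth shows the finger faces ending at z ≈ 0.047, just above the arm top at 0.044. So the fingertips are about 37 mm higher than the stated TCP geometry implies. Position along and across the arm is right. I'll open, look at the tips again and then go lower in steps.

Emit:
servo_tool --deltas '[{"dx": 0,"dy": 0,"dz": 0,"ax": 0,"ay": 0,"az": 0,"hand": 60},{"dx": 0,"dy": 0,"dz": 0,"ax": 0,"ay": 0,"az": 0,"hand": 60},{"dx": 0,"dy": 0,"dz": 0,"ax": 0,"ay": 0,"az": 0,"hand": 60},{"dx": 0,"dy": 0,"dz": 0,"ax": 0,"ay": 0,"az": 0,"hand": 60},{"dx": 0,"dy": 0,"dz": 0,"ax": 0,"ay": 0,"az": 0,"hand": 60},{"dx": 0,"dy": 0,"dz": 0.1,"ax": 0,"ay": 0,"az": 0,"hand": 60},{"dx": 0,"dy": 0,"dz": 0.2,"ax": 0,"ay": 0,"az": 0,"hand": 60},{"dx": 0,"dy": 0,"dz": 0.2,"ax": 0,"ay": 0,"az": 0,"hand": 60}]'

```text
clock: 8.4
tool_pos: [0.5855, 0.2364, 0.0227]
eef_rot: [0.196, 0.981, -0.0, -0.001]
contact_force: [0.3, 0.1, -0.6]
opening: 0.683
```

```bash
python3 snap.py 8 wrist scene; python3 - <<'E'
import numpy as np,cv2
p=np.load('scene8.npz')['p'][...,::-1]
cv2.imwrite('pics/c8.png',cv2.resize(p[140:260,340:440],None,fx=5,fy=5,interpolation=cv2.INTER_CUBIC))
E
```

```text
{'fx': np.float64(309.7069), 'fy': np.float64(309.7069), 'cx': np.float64(318.6143), 'cy': np.float64(196.2501), 'pose': array([[ 0.3844, -0.8912, -0.2407,  0.5238],
       [ 0.9232,  0.3706,  0.102 ,  0.2622],
       [-0.0017, -0.2615,  0.9652,  0.1837],
       [ 0.    ,  0.    ,  0.    ,  1.    ]])}
{'clock': 8.5, 'q': array([-0.388 ,  0.9684, -0.1261,  1.6662,  0.2097,  0.5205,  0.534 ]), 'tool_pos': array([0.586 , 0.2367, 0.0233]), 'eef_rot': array([ 0.196 ,  0.9806, -0.0001, -0.0001]), 'contact_force': array([-0.5712, -0.3824, -0.9756]), 'moment': array([-0.0393,  0.0025, -0.0035]), 'opening': 0.6827485189970827}
tool x,y,z yaw [[-0.9232  0.3843  0.0003]
 [ 0.3843  0.9232 -0.0002]
 [-0.0003 -0.0001 -1.    ]] 67.39836896174597
```

View pics/wrist8.png

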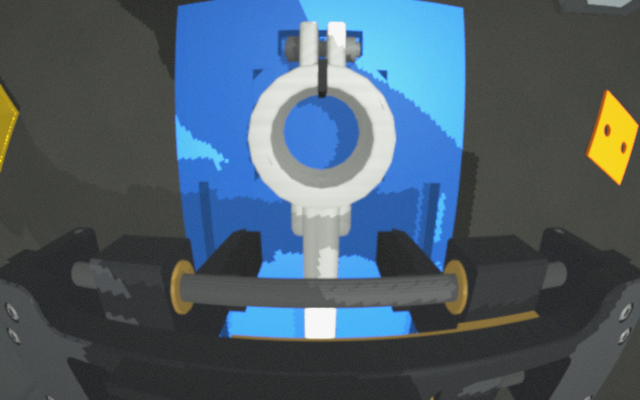

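View pics/c8.png

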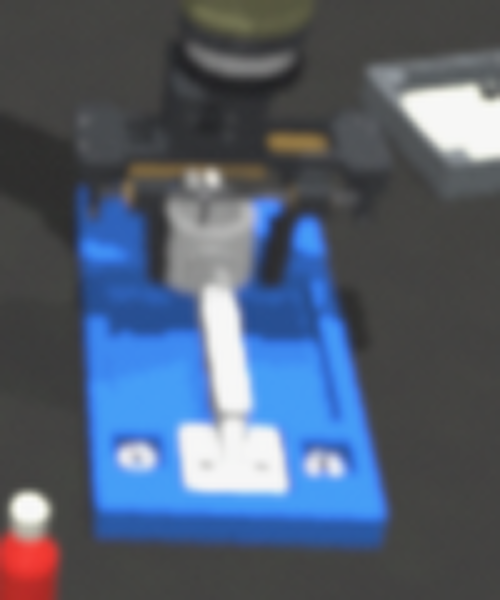

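```bash
python3 - <<'E'
import numpy as np
from h import *
z=np.load('wrist8.npz');c={k:z[k] for k in z.files}
for u in (240,250,258,380,390,400):
    print(u,[(v,*(fpt(c,z['d'][v,u],u,v)*1000).round(0).astype(int).tolist()) for v in range(222,262,4)])
s=np.load('scene8.npz')
c={k:s[k] for k in s.files}
for u,v in [(372,195),(372,190),(395,194),(394,197),(396,190),(371,197)]:
    d=s['d'][v,u];q=np.array([(u-c['cx'])/c['fx'],-(v-c['cy'])/c['fy'],-1])*d;print(u,v,(c['pose'][:3,:3]@q+c['pose'][:3,3]).round(3))
E
```

```text
240 [(222, 565, 192, 6), (226, 567, 191, 7), (230, 560, 204, 41), (234, 561, 205, 46), (238, 562, 205, 50), (242, 563, 206, 53), (246, 563, 207, 58), (250, 564, 207, 61), (254, 564, 208, 65), (258, 564, 210, 70)]
250 [(222, 567, 198, 5), (226, 569, 197, 6), (230, 572, 195, 6), (234, 564, 208, 42), (238, 564, 210, 49), (242, 565, 210, 52), (246, 565, 210, 56), (250, 566, 211, 60), (254, 568, 210, 60), (258, 569, 210, 61)]
258 [(222, 569, 203, 7), (226, 571, 201, 5), (230, 574, 200, 6), (234, 565, 212, 43), (238, 567, 211, 43), (242, 569, 210, 44), (246, 571, 209, 44), (250, 572, 209, 45), (254, 574, 208, 46), (258, 575, 209, 50)]
380 [(222, 598, 272, 7), (226, 600, 271, 6), (230, 603, 270, 6), (234, 589, 268, 41), (238, 589, 267, 46), (242, 591, 266, 47), (246, 593, 266, 47), (250, 594, 265, 48), (254, 596, 264, 49), (258, 598, 264, 48)]
390 [(222, 600, 278, 7), (226, 603, 277, 6), (230, 605, 276, 6), (234, 591, 273, 43), (238, 590, 272, 48), (242, 590, 271, 52), (246, 590, 270, 56), (250, 590, 269, 61), (254, 590, 268, 64), (258, 592, 268, 64)]
400 [(222, 602, 284, 7), (226, 606, 283, 5), (230, 592, 278, 40), (234, 591, 277, 46), (238, 591, 276, 51), (242, 590, 275, 56), (246, 591, 274, 57), (250, 591, 273, 61), (254, 591, 272, 65), (258, 590, 271, 70)]
372 195 [0.58  0.202 0.042]
372 190 [0.579 0.201 0.061]
395 194 [0.611 0.267 0.051]
394 197 [0.609 0.267 0.038]
396 190 [0.613 0.267 0.068]
371 197 [0.584 0.197 0.038]
```

Both the wrist and scene cameras put the fingertips at z ≈ 0.037 with the TCP reading 0.023, so I'll go by the measured tip height. Descending about 26 mm puts the tips at roughly 0.011, 5 mm above the cavity floor.

Emit:
servo_tool --deltas '[{"dx": 0,"dy": 0,"dz": 0.1,"ax": 0,"ay": 0,"az": 0,"hand": 60},{"dx": 0,"dy": 0,"dz": 0.2,"ax": 0,"ay": 0,"az": 0,"hand": 60},{"dx": 0,"dy": 0,"dz": 0.3,"ax": 0,"ay": 0,"az": 0,"hand": 60},{"dx": 0,"dy": 0,"dz": 0.36,"ax": 0,"ay": 0,"az": 0,"hand": 60},{"dx": 0,"dy": 0,"dz": 0.4,"ax": 0,"ay": 0,"az": 0,"hand": 60},{"dx": 0,"dy": 0,"dz": 0.4,"ax": 0,"ay": 0,"az": 0,"hand": 60}]'

```text
clock: 9.25
tool_pos: [0.5861, 0.2367, -0.0006]
eef_rot: [0.196, 0.981, -0.0, -0.0]
contact_force: [-0.4, 0.0, 0.5]
opening: 0.679
```

```bash
python3 snap.py 9 wrist scene;python3 - <<'E'
import numpy as np,cv2
from h import *
z=np.load('wrist9.npz');c={k:z[k] for k in z.files}
for u in (240,250,390,400):
    print(u,[(v,*(fpt(c,z['d'][v,u],u,v)*1000).round(0).astype(int).tolist()) for v in range(222,250,3)])
E
```

```text
{'fx': np.float64(309.7069), 'fy': np.float64(309.7069), 'cx': np.float64(318.6143), 'cy': np.float64(196.2501), 'pose': array([[ 3.845e-01, -8.909e-01, -2.419e-01,  5.241e-01],
       [ 9.231e-01,  3.708e-01,  1.015e-01,  2.624e-01],
       [-7.000e-04, -2.623e-01,  9.650e-01,  1.604e-01],
       [ 0.000e+00,  0.000e+00,  0.000e+00,  1.000e+00]])}
{'clock': 9.35, 'q': array([-0.3925,  1.0054, -0.1178,  1.6671,  0.2158,  0.4815,  0.5286]), 'tool_pos': array([ 0.5862,  0.2367, -0.0004]), 'eef_rot': array([0.196 , 0.9806, 0.0001, 0.0001]), 'contact_force': array([-0.217 , -0.1956, -0.6171]), 'moment': array([-0.0442,  0.0107,  0.0402]), 'opening': 0.6812342301305494}
tool x,y,z yaw [[-0.9232  0.3844 -0.0001]
 [ 0.3844  0.9232  0.0002]
 [ 0.0002  0.0002 -1.    ]] 67.39360040226298
240 [(222, 560, 201, 5), (225, 561, 200, 6), (228, 563, 200, 6), (231, 561, 204, 19), (234, 561, 205, 23), (237, 562, 206, 27), (240, 563, 206, 28), (243, 563, 206, 31), (246, 564, 207, 34), (249, 564, 208, 37)]
250 [(222, 562, 207, 7), (225, 563, 206, 7), (228, 565, 205, 7), (231, 564, 208, 15), (234, 565, 208, 18), (237, 565, 209, 23), (240, 565, 209, 26), (243, 565, 210, 30), (246, 566, 211, 32), (249, 566, 211, 35)]
390 [(222, 591, 276, 6), (225, 593, 276, 6), (228, 594, 275, 6), (231, 591, 274, 16), (234, 592, 273, 18), (237, 591, 272, 24), (240, 591, 271, 26), (243, 591, 271, 30), (246, 590, 270, 33), (249, 590, 269, 36)]
400 [(222, 593, 281, 6), (225, 595, 281, 6), (228, 596, 280, 7), (231, 592, 278, 19), (234, 592, 278, 21), (237, 591, 276, 28), (240, 591, 276, 29), (243, 592, 275, 31), (246, 592, 274, 34), (249, 592, 274, 36)]
```

View pics/wrist9.png

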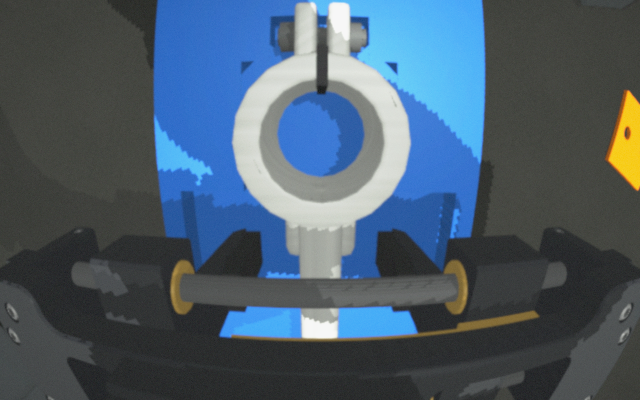

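Tips are now at ≈0.013, straddling the arm, with finger faces 51 mm from the bore axis so the pad centre is at 60 mm. I'll go 2 mm lower and close.

Emit:
servo_tool --deltas '[{"dx": 0,"dy": 0,"dz": 0.03,"ax": 0,"ay": 0,"az": 0,"hand": 40},{"dx": 0,"dy": 0,"dz": 0.03,"ax": 0,"ay": 0,"az": 0,"hand": 28},{"dx": 0,"dy": 0,"dz": 0.03,"ax": 0,"ay": 0,"az": 0,"hand": 22},{"dx": 0,"dy": 0,"dz": 0.03,"ax": 0,"ay": 0,"az": 0,"hand": 18},{"dx": 0,"dy": 0,"dz": 0.03,"ax": 0,"ay": 0,"az": 0,"hand": 10},{"dx": 0,"dy": 0,"dz": 0.03,"ax": 0,"ay": 0,"az": 0,"hand": 5},{"dx": 0,"dy": 0,"dz": 0.03,"ax": 0,"ay": 0,"az": 0,"hand": 0},{"dx": 0,"dy": 0,"dz": 0.03,"ax": 0,"ay": 0,"az": 0,"hand": 0},{"dx": 0,"dy": 0,"dz": 0.03,"ax": 0,"ay": 0,"az": 0,"hand": 0}]' --newtons 45

```text
clock: 10.48
tool_pos: [0.5863, 0.2369, -0.0022]
eef_rot: [0.196, 0.981, 0.0, 0.0]
contact_force: [-0.3, 0.7, -0.2]
opening: 0.201
```

```bash
python3 snap.py 10 wrist
```

```text
{'fx': np.float64(309.7069), 'fy': np.float64(309.7069), 'cx': np.float64(318.6143), 'cy': np.float64(196.2501), 'pose': array([[ 3.844e-01, -8.908e-01, -2.424e-01,  5.242e-01],
       [ 9.231e-01,  3.709e-01,  1.011e-01,  2.625e-01],
       [-1.000e-04, -2.626e-01,  9.649e-01,  1.588e-01],
       [ 0.000e+00,  0.000e+00,  0.000e+00,  1.000e+00]])}
{'clock': 10.525, 'q': array([-0.3929,  1.0084, -0.1173,  1.6669,  0.2162,  0.4785,  0.5282]), 'tool_pos': array([ 0.5863,  0.2369, -0.0022]), 'eef_rot': array([0.196 , 0.9806, 0.0002, 0.0001]), 'contact_force': array([1.185 , 1.66  , 0.6972]), 'moment': array([ 0.1809, -0.0532, -0.0453]), 'opening': 0.20123067407264852}
tool x,y,z yaw [[-0.9232  0.3843 -0.0001]
 [ 0.3843  0.9232  0.0005]
 [ 0.0003  0.0004 -1.    ]] 67.39951428900854
```

View pics/wrist10.png

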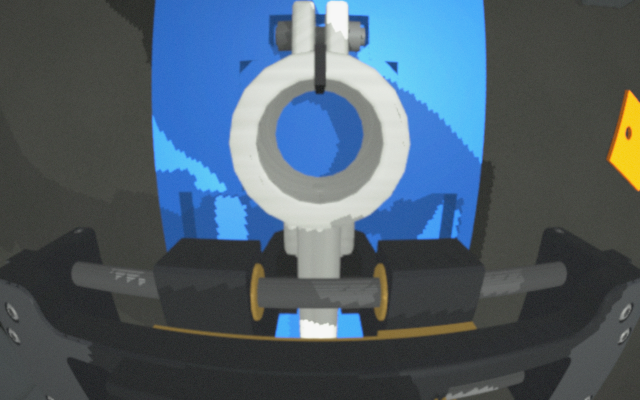

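The opening holds at 0.201, about 17.7 mm, which matches the arm width, and the fingers sit on both sides of it. Lifting straight up slowly.

Emit:
servo_tool --deltas '[{"dx": 0,"dy": 0,"dz": -0.05,"ax": 0,"ay": 0,"az": 0,"hand": 0},{"dx": 0,"dy": 0,"dz": -0.15,"ax": 0,"ay": 0,"az": 0,"hand": 0},{"dx": 0,"dy": 0,"dz": -0.3,"ax": 0,"ay": 0,"az": 0,"hand": 0},{"dx": 0,"dy": 0,"dz": -0.5,"ax": 0,"ay": 0,"az": 0,"hand": 0},{"dx": 0,"dy": 0,"dz": -0.7,"ax": 0,"ay": 0,"az": 0,"hand": 0},{"dx": 0,"dy": 0,"dz": -0.9,"ax": 0,"ay": 0,"az": 0,"hand": 0},{"dx": 0,"dy": 0,"dz": -1.0,"ax": 0,"ay": 0,"az": 0,"hand": 0},{"dx": 0,"dy": 0,"dz": -1.0,"ax": 0,"ay": 0,"az": 0,"hand": 0},{"dx": 0,"dy": 0,"dz": -1.0,"ax": 0,"ay": 0,"az": 0,"hand": 0}]'

```text
clock: 11.65
tool_pos: [0.5858, 0.2365, 0.0573]
eef_rot: [0.196, 0.981, -0.0, -0.0]
contact_force: [0.3, 0.7, -6.6]
opening: 0.2
```

```bash
python3 snap.py 11 wrist scene;python3 - <<'E'
import numpy as np,cv2
from h import *
z=np.load('wrist11.npz');c={k:z[k] for k in z.files}
for u,v in [(240,140),(402,140),(320,215),(318,325),(319,225)]:print(u,v,(fpt(c,z['d'][v,u],u,v)*1000).round(1))
p=np.load('scene11.npz')['p'][...,::-1]
cv2.imwrite('pics/c11.png',cv2.resize(p[120:260,330:450],None,fx=4,fy=4,interpolation=cv2.INTER_CUBIC))
E
```

```text
{'fx': np.float64(309.7069), 'fy': np.float64(309.7069), 'cx': np.float64(318.6143), 'cy': np.float64(196.2501), 'pose': array([[ 0.3844, -0.8911, -0.2413,  0.5239],
       [ 0.9231,  0.3707,  0.1018,  0.2622],
       [-0.0012, -0.2619,  0.9651,  0.2184],
       [ 0.    ,  0.    ,  0.    ,  1.    ]])}
{'clock': 11.75, 'q': array([-0.3815,  0.9168, -0.1379,  1.6601,  0.2003,  0.5796,  0.5422]), 'tool_pos': array([0.5857, 0.2365, 0.0572]), 'eef_rot': array([ 0.1959,  0.9806, -0.0003, -0.0005]), 'contact_force': array([-0.7689, -0.4768, -5.3786]), 'moment': array([-0.0057, -0.0107, -0.0402]), 'opening': 0.1975850641598409}
tool x,y,z yaw [[-0.9232  0.3843  0.0008]
 [ 0.3843  0.9232 -0.0008]
 [-0.001  -0.0004 -1.    ]] 67.40101458410888
240 140 [521.1 233.7 113. ]
402 140 [542.7 285.7 113. ]
320 215 [556.4 249.1 114.3]
318 325 [609.8 226.  103.3]
319 225 [560.  247.2 113.7]
```

View pics/wrist11.png

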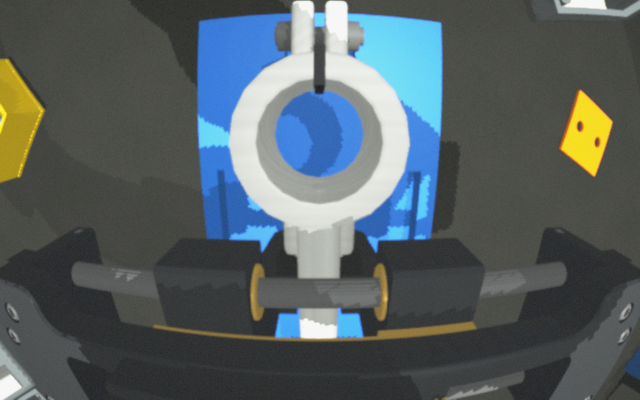

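View pics/c11.png

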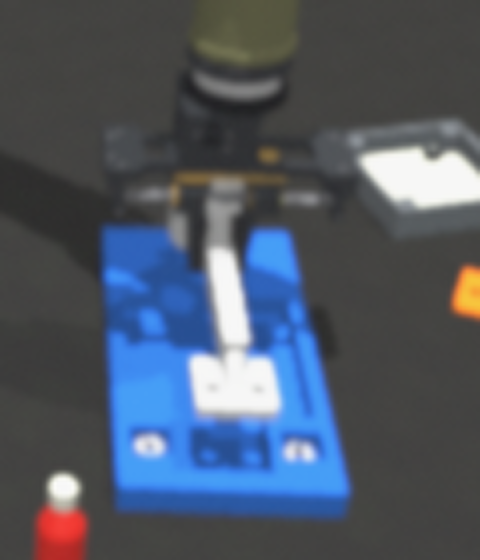

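It lifted cleanly: the ring is unmoved in the wrist view, ring top 0.113 and arm top 0.103 show it level, the weight is about 5.5 N, and the nuts are still in their pockets. Now up to carry height, then across.

Emit:
servo_tool --deltas '[{"dx": 0,"dy": 0,"dz": -0.2,"ax": 0,"ay": 0,"az": 0,"hand": 0},{"dx": 0,"dy": 0,"dz": -0.6,"ax": 0,"ay": 0,"az": 0,"hand": 0},{"dx": 0,"dy": 0,"dz": -1.0,"ax": 0,"ay": 0,"az": 0,"hand": 0},{"dx": 0,"dy": -0.2,"dz": -1.5,"ax": 0,"ay": 0,"az": -0.1,"hand": 0},{"dx": -0.1,"dy": -0.6,"dz": -1.9,"ax": 0,"ay": 0,"az": -0.4,"hand": 0},{"dx": -0.17,"dy": -1.2,"dz": -2.1,"ax": 0,"ay": 0,"az": -0.8,"hand": 0},{"dx": -0.27,"dy": -1.9,"dz": -2.1,"ax": 0,"ay": 0,"az": -1.3,"hand": 0},{"dx": -0.38,"dy": -2.7,"dz": -2.1,"ax": 0,"ay": 0,"az": -1.85,"hand": 0},{"dx": -0.49,"dy": -3.5,"dz": -2.1,"ax": 0,"ay": 0,"az": -2.4,"hand": 0},{"dx": -0.6,"dy": -4.3,"dz": -2.1,"ax": 0,"ay": 0,"az": -2.95,"hand": 0}]'

```text
clock: 13.0
tool_pos: [0.52, -0.017, 0.1846]
eef_rot: [0.042, 0.999, -0.0, 0.001]
contact_force: [0.4, 0.0, -5.0]
opening: 0.201
```

Emit:
servo_tool --deltas '[{"dx": 0.12,"dy": -0.7,"dz": 0,"ax": 0,"ay": 0,"az": -0.5,"hand": 0},{"dx": 0.24,"dy": -1.4,"dz": 0,"ax": 0,"ay": 0,"az": -1.0,"hand": 0},{"dx": 0.36,"dy": -2.1,"dz": 0,"ax": 0,"ay": 0,"az": -1.5,"hand": 0},{"dx": 0.46,"dy": -2.7,"dz": 0,"ax": 0,"ay": 0,"az": -1.95,"hand": 0},{"dx": 0.55,"dy": -3.2,"dz": 0,"ax": 0,"ay": 0,"az": -2.3,"hand": 0},{"dx": 0.61,"dy": -3.6,"dz": 0,"ax": 0,"ay": 0,"az": -2.55,"hand": 0},{"dx": 0.65,"dy": -3.83,"dz": 0,"ax": 0,"ay": 0,"az": -2.7,"hand": 0},{"dx": 0.66,"dy": -3.91,"dz": 0,"ax": 0,"ay": 0,"az": -2.75,"hand": 0},{"dx": 0.66,"dy": -3.91,"dz": 0,"ax": 0,"ay": 0,"az": -2.75,"hand": 0},{"dx": 0.66,"dy": -3.91,"dz": 0,"ax": 0,"ay": 0,"az": -2.75,"hand": 0}]'

```text
clock: 14.25
tool_pos: [0.4611, -0.2447, 0.1839]
eef_rot: [-0.102, 0.995, 0.0, 0.0]
contact_force: [0.9, 0.6, -5.7]
opening: 0.195
```

```bash
python3 snap.py 12 wrist scene top;python3 - <<'E'
import numpy as np,cv2
p=np.load('scene12.npz')['p'][...,::-1]
a=cv2.resize(p[130:270,190:330],None,fx=4,fy=4,interpolation=cv2.INTER_CUBIC)
cv2.imwrite('pics/c12.png',a)
p=np.load('top12.npz')['p'][...,::-1]
cv2.imwrite('pics/t12.png',cv2.resize(p[150:280,330:460],None,fx=4.5,fy=4.5,interpolation=cv2.INTER_CUBIC))
E
```

```text
{'fx': np.float64(309.7069), 'fy': np.float64(309.7069), 'cx': np.float64(318.6143), 'cy': np.float64(196.2501), 'pose': array([[-2.022e-01, -9.450e-01, -2.572e-01,  3.953e-01],
       [ 9.793e-01, -1.953e-01, -5.220e-02, -2.584e-01],
       [-9.000e-04, -2.625e-01,  9.649e-01,  3.449e-01],
       [ 0.000e+00,  0.000e+00,  0.000e+00,  1.000e+00]])}
{'clock': 14.4, 'q': array([ 0.6672,  0.6383, -0.4322,  1.91  ,  0.4075,  0.6802,  1.763 ]), 'tool_pos': array([ 0.461 , -0.245 ,  0.1838]), 'eef_rot': array([-0.1016,  0.9948,  0.0001,  0.0001]), 'contact_force': array([-0.1192, -0.1357, -5.5815]), 'moment': array([ 0.0133, -0.0138, -0.0023]), 'opening': 0.19504539947268668}
tool x,y,z yaw [[-0.9793 -0.2022 -0.0001]
 [-0.2022  0.9793  0.0003]
 [ 0.0001  0.0003 -1.    ]] 101.66437672937549
```

View pics/wrist12.png

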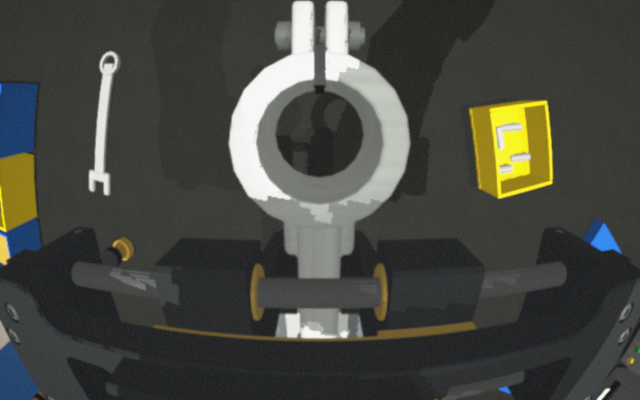

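View pics/c12.png

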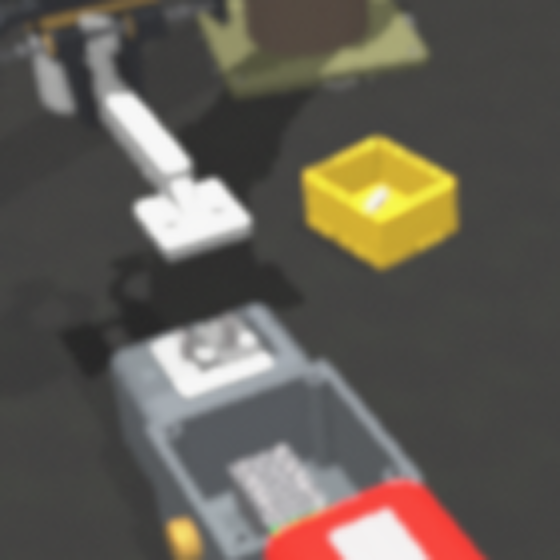

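View pics/t12.png

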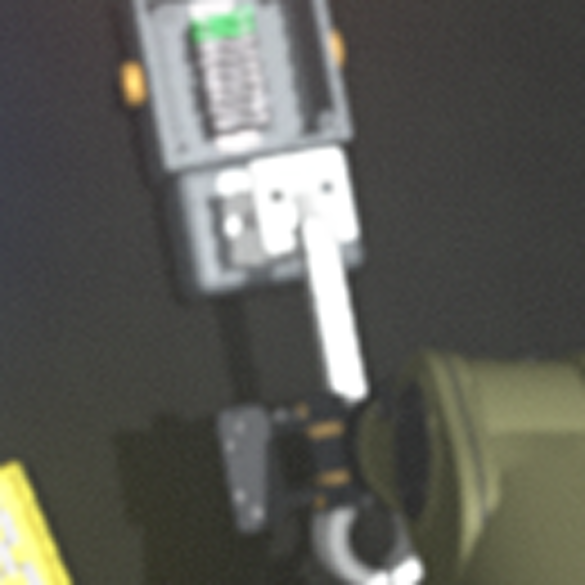

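The wrist view shows the ring unchanged in the grip at (320,130). The scene crop shows the foot above the pad with its holes visible at about (168,224) and (205,212), and the top crop shows the foot holes at (276,195) and (326,187). I'll compute hole positions from both views and from the ring, against the studs.

```bash
python3 - <<'E'
import numpy as np
from h import *
L=lambda n:{k:v for k,v in np.load(n).items()}
t=L('top12.npz');s=L('scene12.npz');w=L('wrist12.npz')
f=lambda u,v,k,x0,y0:(x0+(u+.5)/k-.5,y0+(v+.5)/k-.5)
T=[f(276,195,4.5,330,150),f(326,187,4.5,330,150)]
S=[f(205,211,4,190,130),f(168,224,4,190,130)]
for z in(.197,.202):
  P=[onz(t,*q,z) for q in T];print('top',z,P[0][:2],P[1][:2],'mid',(P[0]+P[1])[:2]/2)
  P=[onz(s,*q,z) for q in S];print('scene',z,P[0][:2],P[1][:2],'mid',(P[0]+P[1])[:2]/2)
# triangulate hole pairs
for a,b in zip(T,S):
    o1,d1=ray(t,*a);o2,d2=ray(s,*b);A=np.c_[d1,-d2];x=np.linalg.lstsq(A,o2-o1,rcond=None)[0]
    p,q=o1+d1*x[0],o2+d2*x[1];print('tri',(p+q)/2,'gap',np.linalg.norm(p-q))
for u,v in [(240,140),(402,140),(320,215),(318,330),(319,225)]:print(u,v,(fpt(w,w['d'][v,u],u,v)*1000).round(1))
# depths on foot, top & scene
def dp(c,u,v):
    d=c['d'][v,u];return (c['pose'][:3,:3]@(np.array([(u-c['cx'])/c['fx'],-(v-c['cy'])/c['fy'],-1])*d)+c['pose'][:3,3]).round(4)
for u,v in [(390,190),(402,187),(400,195),(407,228)]:print('top d',dp(t,u,v))
for u,v in [(230,188),(246,180),(240,185)]:print('scene d',dp(s,u,v))
yaw=np.radians(11.66);d=np.array([np.cos(yaw),np.sin(yaw)]);print('pred mid from TCP',np.array([.461,-.245])+.155*d)
# ring circle cols 230..410 rows 50..?
b=fonz(w,320,138,.240);print('bore',b[:2],'->mid',b[:2]+.215*d)
# stud positions in top1 & triangulated with scene1
t1=L('top1.npz');s1=L('scene1.npz')
ss=[(247.30,210.82),(236.2,213.99)];tt=[(385,198.8),(395.2,197.2)]
for a,b in zip(tt,ss):
    o1,d1=ray(t1,*a);o2,d2=ray(s1,*b);x=np.linalg.lstsq(np.c_[d1,-d2],o2-o1,rcond=None)[0];p,q=o1+d1*x[0],o2+d2*x[1];print('stud tri',(p+q)/2,np.linalg.norm(p-q))
m=np.array([.6125,-.215]);y=np.array([-np.sin(yaw),np.cos(yaw)])*.016
for sg in(1,-1):
    for z in(.111,.089):print('pred stud px top/scene',proj(t1,[*(m+sg*y),z]),proj(s1,[*(m+sg*y),z]))
E
```

```text
top 0.197 [ 0.61303215 -0.19795216] [ 0.61906034 -0.22951552] mid [ 0.61604625 -0.21373384]
scene 0.197 [ 0.60543278 -0.2056295 ] [ 0.61248458 -0.23098921] mid [ 0.60895868 -0.21830935]
top 0.202 [ 0.61240484 -0.19705393] [ 0.61840639 -0.22847782] mid [ 0.61540562 -0.21276588]
scene 0.202 [ 0.61321599 -0.20656128] [ 0.62020396 -0.23169141] mid [ 0.61670997 -0.21912634]
tri [ 0.61181273 -0.20192181  0.19982546] gap 0.009018144856224652
tri [ 0.61837274 -0.23017978  0.20039811] gap 0.002738302648209857
240 140 [ 408.9 -283.1  240.9]
402 140 [ 397.6 -228.8  241. ]
320 215 [ 430.  -250.8  239.8]
318 330 [ 488.8 -239.4  231. ]
319 225 [ 433.9 -250.3  239.6]
top d [ 0.6207 -0.1943  0.2021]
top d [ 0.6299 -0.2277  0.2047]
top d [ 0.6071 -0.2223  0.204 ]
top d [ 0.5136 -0.2369  0.2306]
scene d [ 0.6277 -0.2373  0.2007]
scene d [ 0.6001 -0.1909  0.1979]
scene d [ 0.6223 -0.2108  0.2005]
pred mid from TCP [ 0.61280144 -0.21367394]
bore [ 0.40317763 -0.25634174] ->mid [ 0.61374092 -0.21288946]
stud tri [ 0.60609426 -0.19784651  0.10184535] 0.0018217870439444976
stud tri [ 0.61178472 -0.22917282  0.10325014] 0.0022941910829673505
pred stud px top/scene (np.float64(386.2895406885675), np.float64(197.5388815625048)) (np.float64(246.99172989598446), np.float64(208.95123151220008))
pred stud px top/scene (np.float64(385.0914276730572), np.float64(198.30211588723364)) (np.float64(247.81878267882792), np.float64(215.27824618581013))
pred stud px top/scene (np.float64(396.5599132363716), np.float64(195.7370926445694)) (np.float64(236.00180366596874), np.float64(212.7060823017527))
pred stud px top/scene (np.float64(395.18246000002944), np.float64(196.53146125684236)) (np.float64(236.97242170545985), np.float64(219.06997312844712))
```

All estimates agree within 2-3 mm. The hole midpoint is ≈(0.6135,-0.213), the stud midpoint ≈(0.612,-0.215), and the underside is at 0.1925. I'll make a small correction and lower about 21 mm to leave 60 mm of clear air.

Emit:
servo_tool --deltas '[{"dx": 0.01,"dy": -0.01,"dz": 0.08,"ax": 0,"ay": 0,"az": 0,"hand": 0},{"dx": 0.02,"dy": -0.015,"dz": 0.18,"ax": 0,"ay": 0,"az": 0,"hand": 0},{"dx": 0.02,"dy": -0.02,"dz": 0.28,"ax": 0,"ay": 0,"az": 0,"hand": 0},{"dx": 0.02,"dy": -0.02,"dz": 0.34,"ax": 0,"ay": 0,"az": 0,"hand": 0},{"dx": 0.02,"dy": -0.02,"dz": 0.36,"ax": 0,"ay": 0,"az": 0,"hand": 0},{"dx": 0.02,"dy": -0.02,"dz": 0.36,"ax": 0,"ay": 0,"az": 0,"hand": 0},{"dx": 0.02,"dy": -0.02,"dz": 0.36,"ax": 0,"ay": 0,"az": 0,"hand": 0},{"dx": 0.02,"dy": -0.02,"dz": 0.36,"ax": 0,"ay": 0,"az": 0,"hand": 0},{"dx": 0.02,"dy": -0.02,"dz": 0.36,"ax": 0,"ay": 0,"az": 0,"hand": 0},{"dx": 0.02,"dy": -0.02,"dz": 0.36,"ax": 0,"ay": 0,"az": 0,"hand": 0}]'

```text
clock: 15.65
tool_pos: [0.4598, -0.2472, 0.1621]
eef_rot: [-0.101, 0.995, 0.0, 0.0]
contact_force: [-0.3, -0.4, -5.9]
opening: 0.199
```

```bash
python3 snap.py 13 wrist scene top;python3 - <<'E'
import numpy as np,cv2
from h import *
L=lambda n:{k:v for k,v in np.load(n).items()}
t=L('top13.npz');s=L('scene13.npz');w=L('wrist13.npz')
for u,v in [(240,140),(402,140),(318,330)]:print('wrist d',(fpt(w,w['d'][v,u],u,v)*1000).round(1))
def dp(c,u,v):
    d=c['d'][v,u];return (c['pose'][:3,:3]@(np.array([(u-c['cx'])/c['fx'],-(v-c['cy'])/c['fy'],-1])*d)+c['pose'][:3,3]).round(4)
for u,v in [(390,190),(400,188),(398,196)]:print('top d',dp(t,u,v))
for u,v in [(232,194),(244,188),(240,192)]:print('scene d',dp(s,u,v))
p=s['p'][...,::-1];a=cv2.resize(p[140:240,190:290],None,fx=4,fy=4,interpolation=cv2.INTER_CUBIC)
p=t['p'][...,::-1];b=cv2.resize(p[160:260,340:440],None,fx=4,fy=4,interpolation=cv2.INTER_CUBIC)
cv2.imwrite('pics/c13.png',np.hstack([a,b]))
E
```

```text
{'fx': np.float64(309.7069), 'fy': np.float64(309.7069), 'cx': np.float64(318.6143), 'cy': np.float64(196.2501), 'pose': array([[-0.2009, -0.9453, -0.2569,  0.394 ],
       [ 0.9796, -0.1941, -0.0515, -0.2606],
       [-0.0012, -0.262 ,  0.9651,  0.3231],
       [ 0.    ,  0.    ,  0.    ,  1.    ]])}
{'clock': 15.8, 'q': array([ 0.6562,  0.6697, -0.4093,  1.9308,  0.4338,  0.6281,  1.7429]), 'tool_pos': array([ 0.4598, -0.2471,  0.1621]), 'eef_rot': array([-0.101 ,  0.9949,  0.    ,  0.    ]), 'contact_force': array([ 0.6823,  0.6411, -6.2091]), 'moment': array([ 0.0464,  0.0229, -0.0422]), 'opening': 0.19804207114624067}
tool x,y,z yaw [[-0.9796 -0.201  -0.    ]
 [-0.201   0.9796  0.0001]
 [ 0.      0.0001 -1.    ]] 101.59743059066126
wrist d [ 407.6 -285.6  218.5]
wrist d [ 396.3 -230.8  218.2]
wrist d [ 487.8 -241.8  208.8]
top d [ 0.6236 -0.1981  0.1802]
top d [ 0.6298 -0.2263  0.1836]
top d [ 0.6056 -0.2193  0.1911]
scene d [ 0.6125 -0.2333  0.1712]
scene d [ 0.6057 -0.1995  0.1781]
scene d [ 0.6205 -0.213   0.178 ]
```

View pics/c13.png

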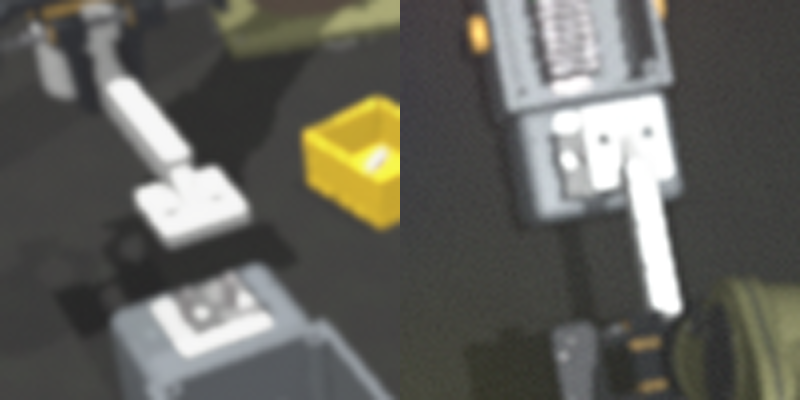

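Ring top 0.218 and arm top 0.209 put the underside at 0.1705, about 59.5 mm above the stud tips, and level. One last cross-check of the holes from top and scene pixels.

```bash
python3 - <<'E'
import numpy as np
from h import *
L=lambda n:{k:v for k,v in np.load(n).items()}
t=L('top13.npz');s=L('scene13.npz');w=L('wrist13.npz')
g=lambda u,v,x0,y0:(x0+(u+.5)/4-.5,y0+(v+.5)/4-.5)
T=[g(204,139,340,160),g(248,131,340,160)];S=[g(215,198,190,140),g(171,212,190,140)]
P=[onz(t,*q,.180) for q in T];print('top mid',(P[0]+P[1])[:2]/2,np.linalg.norm(P[0]-P[1]))
Q=[onz(s,*q,.180) for q in S];print('scene mid',(Q[0]+Q[1])[:2]/2,np.linalg.norm(Q[0]-Q[1]))
d=np.array([np.cos(np.radians(11.6)),np.sin(np.radians(11.6))])
print('bore->mid',fonz(w,320,138,.2184)[:2]+.215*d,'TCP->mid',np.array([.4598,-.2471])+.155*d)
E
```

```text
top mid [ 0.61435777 -0.21597958] 0.03240977016219447
scene mid [ 0.61646594 -0.2174688 ] 0.030594572313718548
bore->mid [ 0.61243305 -0.21544131] TCP->mid [ 0.61163416 -0.21593292]
```

```bash
python3 -c "
from plant import r
s=r.get_state();print(abs(s['qd']).max(),s['opening'],s['tool_pos']);print(r.finish_job())"
```

```text
0.0019265972506726352 0.19804207114624067 [ 0.45977604 -0.24711442  0.16209781]
the job is handed in; nothing more can be done
None
```

I handed the job in at 15.8 s with the bracket held still and level over the mounting pad. I gripped the arm at the balance point with 45 N, lifted it straight out of the nest, and carried it level about 75 mm above the tallest part of the luminaire. The nuts were still in their pockets just after the lift, and I moved nothing else.

**Last checks**
- **Height and level:** ring-top and arm-top depths both put the underside at about 0.1705 m, so roughly 59.5 mm above the stud tips, and level. The top and scene depth readings on the foot were scattered, from about 0.17 to 0.19 m.
- **Alignment:** the wrist and arm-pose estimates put the midpoint of the foot holes at about (0.612, -0.2155), against a stud midpoint of about (0.612, -0.215). Bracket yaw was 11.6°, against about 11.5–12° measured for the luminaire.
- **Grip:** the opening held at 17.5 mm, the force on the tool was about the bracket's weight (6 N), and joint speeds were near zero.

**What disagreed or failed**
- **Missed first grasp:** my first close shut on air just above the arm. Both cameras showed the fingertips about 38 mm higher than the stated tool geometry implied, so I reopened, went down by the measured tip height and gripped properly.
- **Hole position by camera:** at the end, the top and scene cameras put the hole midpoint 2–5 mm away from the wrist-based figure, mostly further along x. I trusted the wrist camera.

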